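Load and lock the drilling cradle

ROBOT

A 6-joint arm with a two-finger parallel gripper is mounted at the origin on the work surface. World frame = base frame: x ahead of the robot, y to its left, z up, the work surface at z = 0. Lengths are in m, angles in rad, forces in N, time in s.
With the tool pointing down it reaches from about 0.3 to 0.875 m from the base axis. Payload 6.4 kg.
Tool frame: the origin (TCP) lies midway between the tips of the shut fingers; the grasp point (between the pads) lies 19 mm behind it (env.tcp_to_grasp is the distance from the TCP to the grasp point, in m); z points along the fingers, y is the line along which they close (so a half turn about z gives the same grasp; the last joint's range is limited). The gripper opens to 88 mm and grips with 3 to 60 N. Pads are 18 mm wide; open, the fingers measure 123 mm over their backs; the gripper's body (75 mm by 187 mm) begins 45 mm behind the grasp point.
Start: joints at [-1.414, 0.181, 1.607, -0, 1.354, -0.206], TCP at [0.204, -0.538, 0.239] pointing down, gripper open.
Joint ranges: [-2.99, 2.99], [-0.89, 2.07], [0.3, 2.58], [-1.14, 4.28], [0, 2.63], [-3.12, 3.12]. Speed limits (rad/s): [2.57, 2.57, 3.01, 3.14, 3.14, 3.14].

INTERFACE

Orientations are given as a rotation vector (axis times angle).
In Python, from rig import env gives the robot as it stands.
- The arm moves only by the tool carry_out, never from a script. Its arguments are lists of equal length, an entry for each row: "linear": the shift along the tool's x, y, z each as a share of 0.2 m, from -1 to 1, a list of three; "turn": the turn, a rotation vector about the tool's x, y, z each as a share of 120 degrees, from -1 to 1, a list of three. In form: {"linear": [[tx, ty, tz], ...], "turn": [[wx, wy, wz], ...]}. A call has 1 to 10 rows; each row is the pose to reach, as a shift and turn from the pose commanded when the call began, along the tool's axes at that moment; what a row does not reach only later rows make up. A row lasts 1/10 s, in which the tool goes at most 50 mm and 8.59 degrees, less where a joint would pass 70% of its speed; a pose out of reach is approached as far as the arm can. A call with a number of a shift or a turn outside -1 to 1 is refused whole. A call with a gripper value outside its range is refused whole. "jaw" is the opening, from 0 (shut) to 1 (fully open), set as the call begins (left out, the last holds). The fingers move at their own pace and stop on an object; the grip force is fixed at half the most. Time passes only in rows, so rows that repeat a pose let the fingers close. It gives the time, the measured TCP pose, the force, the opening and the grip force at its end, in the units of the state.
- env.state(): the state, without advancing time (a new reading comes with each control period).
- env.read_camera(name): name is "scene" or "top"; returns a dict with "pixels" (480x640x3 uint8, red, green, blue), "mtx" (3x3 intrinsics, pixels), "rvec" (rotation vector, rad) and "tvec" (3), from world to camera coordinates, as OpenCV has them. Camera axes: x right, y down, z forward; pixel columns grow to the right and rows downward; lengths in m; the calibration is good to about 2 mm. A picture is of the moment at which its call begins. There is no depth.
- env.close_job(): hands the job in; it is judged then, once.
Trained networks look in a picture, given as the dict that the camera call returned (one of the last four; its "shot" number tells which), for a name from the list of things; names that differ only in an ending like _2 or _b are one class to them, and where a whole thing is asked for, a point or a joint stands for the part that bears it (a point fixed in the world has none). Each returns a list of dicts, best first, with "score" (0 to 1); they miss things now and then, are a little off and sometimes report something else, mostly with a low value. They report only what shows in the picture. A call takes as long as a camera call.
- env.outline_of(picture, query): "mask" (480x640 bool, what is visible of it) and "extent" ([left, top, width, height] in pixels, round what is visible of it).
The state is a dict: "clock": time; "joints": joint angles; "qvel": joint speeds; "effort": joint torques, N m; "tcp_pos": TCP position; "orientation": TCP orientation; "force": force on the tool from outside, world axes, zero at the start; "moment": the same for the moment, N m; "grip_width": opening from 0.0 (shut) to 1.0 (fully open); "grip_force": force on a finger pad.
Only numpy, scipy, OpenCV 4.12 (cv2) and the standard library are available. Lean on these libraries where they do the work, as an engineer would, in place of code of your own. Each camera call takes 0.05 s, during which the arm holds its last target. There are 200 camera calls.

TASK

Get the drilling cradle ready for the next batch. Put the two longer drilled bars that are still in it down flat, side by side, in the plywood tray; then lay every short eight-sided blank standing on the bench on its side in the cradle, in one row end to end between the fixed stop and the sliding jaw. When they are all in, slide the jaw shut until it presses the whole row tight against the stop, and only then press the jaw's sprung lever down until its catch holds it; leave the mug, glue jar and screwdriver where they are.

Things in the scene. Friction and masses are not known exactly. Their poses are not given: they have to be found in the camera images.
- blank1: eight-sided bar of bare light wood, 36 across the flats, 66 long, square-cut ends, about 0.11 kg; one of three or four that are identical and stand on end on the bench in front of the cradle (None if absent). Origin at its centre, z along its length, flats facing its x and y (and the diagonals between)
- blank2: eight-sided bar of bare light wood, 36 across the flats, 66 long, square-cut ends, about 0.11 kg; one of three or four that are identical and stand on end on the bench in front of the cradle (None if absent). Origin at its centre, z along its length, flats facing its x and y (and the diagonals between)
- blank3: eight-sided bar of bare light wood, 36 across the flats, 66 long, square-cut ends, about 0.11 kg; one of three or four that are identical and stand on end on the bench in front of the cradle (None if absent). Origin at its centre, z along its length, flats facing its x and y (and the diagonals between)
- blank4: eight-sided bar of bare light wood, 36 across the flats, 66 long, square-cut ends, about 0.11 kg; one of three or four that are identical and stand on end on the bench in front of the cradle (None if absent). Origin at its centre, z along its length, flats facing its x and y (and the diagonals between)
- drilled1: one of two finished bars of the last batch: same eight-sided wood, 36 across flats, 110 long, with two dark drilled holes through it, about 0.16 kg; they start lying end to end in the cradle, on its rods. Origin at its centre, z along its length, flats facing its x and y
- drilled2: one of two finished bars of the last batch: same eight-sided wood, 36 across flats, 110 long, with two dark drilled holes through it, about 0.16 kg; they start lying end to end in the cradle, on its rods. Origin at its centre, z along its length, flats facing its x and y
- tray: fixed shallow plywood tray on the bench, outside 230 (its x) by 190 (its y) by 32 high, walls and floor 6 thick; origin under its centre
- tray_in (a point): centre of the tray's inner floor, 6 above the bench; axes as the tray
- cradle: fixed steel drilling cradle: base plate 110 (its x) by 475 (its y, from -220 to +255) by 14 high. Its y axis runs along it from the stop to the jaw, its -x side faces the robot. A narrow beam, 16 wide, carries two parallel 6 mm rods along y, 25.4 apart, tops 38 above the bench. Origin on the bench, on the middle line
- cradle_axis (a point): point 52 above the cradle's origin. An eight-sided bar lies on the two rods with a flat down and its axis passing here along the cradle's y; fingers can reach down past the rods on both sides (beyond 16 from the middle line there is only the base plate)
- stop: the cradle's fixed stop block, 60 wide, 28 thick, from 14 to 66 above the bench; origin at the foot of its face
- jaw_plate: the sliding jaw's aluminium face plate, 56 wide, 12 thick, from 22 to 64 above the bench; origin at the foot of its face, y pointing away from the blanks
- stop_face (a point): centre of the fixed stop's face, 190 from the cradle's origin towards its -y, 52 above the bench; the first blank's end goes against it, the row runs from here to +y
- jaw (a joint): how far the sliding jaw has been pushed towards the stop, m: 0 fully open (350 between stop face and jaw face), 0.29 at most (60 between); the gap is 0.350 - jaw. It starts somewhere part-way, stays where it is left and slides with about 5 N of friction; it can be moved either way
- jaw_face (a point): centre of the jaw's face towards the blanks, 52 above the bench
- jaw_fin (a point): centre of the top of the jaw's grip fin, 98 above the bench: an upright block 22 wide across the cradle, 30 long along it, 48 high above the carriage, 75 behind the jaw face; pinch it across or push it to slide the jaw
- lock_lever (a joint): angle of the sprung lock lever on the jaw, rad: 0 up (rising at 0.5 rad on the robot's side), 0.5 fully down and level. Hinge along the cradle's y, 10 from the middle line, 62 above the bench. Its spring returns it to 0 unless it is pressed beyond about 0.38, where the over-centre catch snaps it to 0.5 and holds it. Needs about 10 N down at the pad at first, less further down
- lever_pad (a point): top centre of the lever's press pad, 88 out from its hinge towards the cradle's -x, 30 along y behind the jaw face; pad 36 by 30 by 10. About 109 above the bench when up, 67 when down
- mug: steel mug 76 across, 90 high, bystander; origin under its centre
- glue: glue jar 68 across, 85 high, bystander; origin under its centre
- driver: screwdriver lying on the bench, bystander

How it is judged:
By the outcome, as a careful person would: the job done as asked, in the order asked, and still so for the second after the job is handed in, with the robot touching nothing.
Of blank1, blank2, blank3, blank4 only 3 to 4 are there at a start; the rules pass over those that are not, and their reading is None.
At some moment in a run one of blank1, blank2, blank3, blank4 may be knocked a few centimetres aside while the robot is not near it.
Once in a run the grip may slacken for a moment while it holds something.
It also fails if it takes over 208 s, if anything falls off the work surface, if the arm or the gripper's body presses on something with over 40 N, if the wrist force passes 120 N, or if a joint passes its speed limit or range.

## Working session

There is one attempt and no reset: what is moved stays moved. The work goes in short steps, Python scripts to look and compute and a tool call to move; the robot and the scene stay as the last step left them, time stands still between calls to the robot, and variables do not carry over. Pictures are saved under pics/ and viewed, at most 14 in all, crops included, and the job is handed in when it is done.

Besides the shell and the picture viewer there is one more tool, called as name(argument=value, ...) on one line, values as JSON. carry_out: Moves the arm, as the interface text tells. Its arguments: {"type":"object","properties":{"linear":{"type":"array","items":{"type":"array","items":{"type":"number","minimum":-1,"maximum":1}}},"turn":{"type":"array","items":{"type":"array","items":{"type":"number","minimum":-1,"maximum":1}}},"jaw":{"type":"number"}},"required":["linear","turn"]}

```bash
ls; mkdir -p pics
python3 - <<'E'
from rig import env
import cv2
s=env.state(); print(s)
for n in("scene","top"):
    p=env.read_camera(n); cv2.imwrite(f"pics/{n}0.png",p["pixels"][:,:,::-1]); print(n,p["mtx"],p["rvec"],p["tvec"],p["shot"])
E
```

```text
pics
{'clock': 0.0, 'joints': array([-1.41430399e+00,  1.81555698e-01,  1.60799977e+00,  1.95945531e-05,
        1.35378140e+00, -2.06270176e-01]), 'qvel': array([ 0.00107036, -0.00107206, -0.00065044, -0.00039321, -0.00110578,
       -0.00033108]), 'effort': array([ 3.98625034e-04, -4.33863509e+01, -3.41855228e+01,  7.03060976e-02,
        3.83822469e-02, -1.37205602e-04]), 'tcp_pos': array([ 0.20399724, -0.53702979,  0.23780587]), 'orientation': array([-3.08834290e+00, -5.66385705e-01, -9.81711813e-05]), 'force': array([0.10183768, 0.3556875 , 0.11894452]), 'moment': array([-0.00327596,  0.02147786,  0.00673186]), 'grip_force': 0.0, 'grip_width': 0.99993091787006}
scene [[490.30654078   0.         319.0988987 ]
 [  0.         490.30654078 243.60574367]
 [  0.           0.           1.        ]] [ 1.97077903  0.93214393 -0.50602332] [-0.41036908 -0.15078873  1.39456001] 1
top [[464.29871193   0.         310.61916074]
 [  0.         464.29871193 245.98208599]
 [  0.           0.           1.        ]] [ 2.19544642 -2.23118618  0.04434278] [0.02278324 0.59056332 1.12728044] 2
```

View pics/scene0.png

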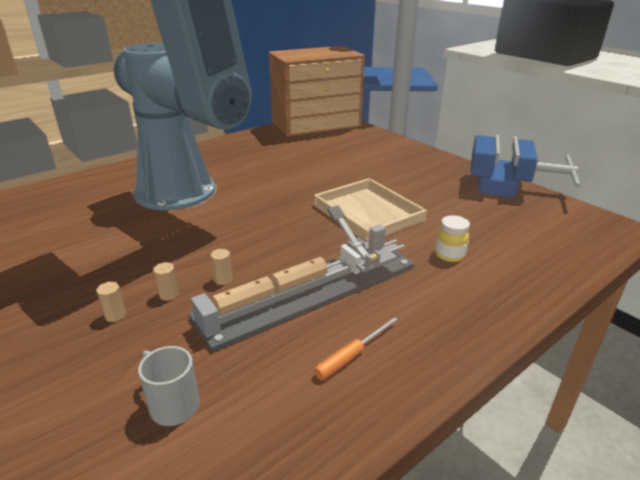

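View pics/top0.png

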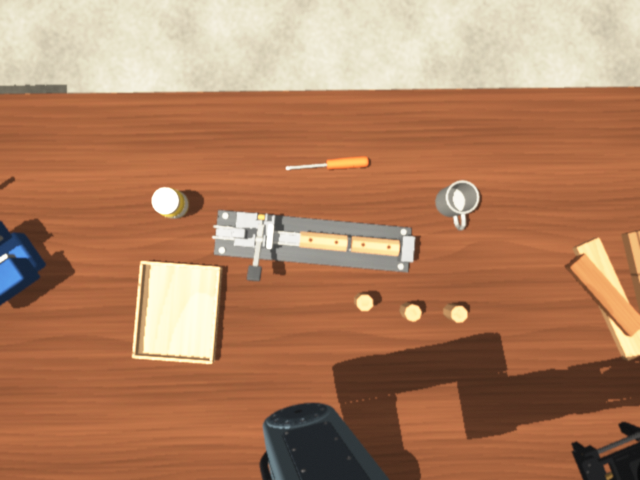

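The scene view shows three blanks (112,302), (166,282) and (222,267), two drilled bars in the cradle, and the tray at (370,208). The top view has the blanks at (365,302), (412,312) and (458,313), the cradle from (214,211) to (411,271), the tray at (178,313) and the raised lever at (254,272).

```bash
cat > h.py <<'E'
from rig import env
import cv2, numpy as np
from scipy.optimize import minimize
from scipy.spatial.transform import Rotation as R
def proj(p,P):
    return cv2.projectPoints(np.asarray(P,float).reshape(-1,3),p["rvec"],p["tvec"],p["mtx"],None)[0][:,0]
def plane(p,uv,z):
    M=cv2.Rodrigues(p["rvec"])[0]; t=np.asarray(p["tvec"]).ravel(); c=-M.T@t
    d=np.c_[np.atleast_2d(uv),np.ones(len(np.atleast_2d(uv)))]@np.linalg.inv(p["mtx"]).T@M
    return (c+d*((z-c[2])/d[:,2])[:,None])[:,:2]
def prism(L,w=.036):
    a=np.arange(8)*np.pi/4+np.pi/8; r=w/2/np.cos(np.pi/8)
    return np.array([[r*np.cos(b),r*np.sin(b),z] for z in(-L/2,L/2) for b in a])
def standing(x,y,yaw=0): return prism(.066)+[x,y,.033]
def lying(x,y,yaw,L,z):   # axis along direction yaw
    return R.from_euler('z',yaw).apply(prism(L)[:,[2,0,1]])+[x,y,z]
def box(x,y,yaw,lo,hi):
    c=np.array([[a,b,d] for a in(lo[0],hi[0]) for b in(lo[1],hi[1]) for d in(lo[2],hi[2])])
    return R.from_euler('z',yaw).apply(c)+[x,y,0]
def hull(p,P):
    S=8; m=np.zeros((480,640),np.uint8)
    h=cv2.convexHull(proj(p,P).astype(np.float32))
    cv2.fillConvexPoly(m,np.round(h*2**S).astype(np.int32),255,cv2.LINE_AA,S); return m/255.
def fit(obs,model,x0,step):
    f=lambda v:sum(np.abs(hull(p,model(*v))-m).sum()/m.sum() for p,m in obs)
    x0=np.array(x0,float); sx=np.vstack([x0]+[x0+np.eye(len(x0))[i]*step[i] for i in range(len(x0))])
    r=minimize(f,x0,method='Nelder-Mead',options=dict(initial_simplex=sx,xatol=1e-4,fatol=1e-4,maxiter=300))
    return r.x,r.fun/len(obs)
def tool():
    s=env.state(); return s["tcp_pos"],R.from_rotvec(s["orientation"])
E
python3 - <<'E'
from h import *
P={n:env.read_camera(n) for n in("scene","top")}
import pickle; D={}
for q in["blank1","drilled1","tray","cradle","stop","jaw_plate","jaw_fin","lever_pad"]:
    for n,p in P.items():
        o=env.outline_of(p,q); D[q,n]=o
        print(q,n,[(round(a["score"],2),[int(round(float(v))) for v in a["extent"]],int(a["mask"].sum())) for a in o])
pickle.dump((P,D),open("d0.pkl","wb"))
t=P["top"]["pixels"][190:380,120:480,::-1]; cv2.imwrite("pics/topcrop.png",cv2.resize(t,None,fx=2.2,fy=2.2,interpolation=cv2.INTER_CUBIC))
E
```

```text
blank1 scene [(0.9, [208, 248, 24, 34], 625), (0.72, [153, 262, 27, 36], 729), (0.23, [329, 202, 69, 71], 1817)]
blank1 top [(0.84, [442, 305, 21, 17], 339), (0.64, [400, 301, 21, 21], 297), (0.57, [354, 296, 18, 16], 252), (0.55, [215, 211, 200, 69], 7261)]
drilled1 scene [(0.94, [270, 259, 57, 34], 1060), (0.6, [213, 278, 62, 38], 1195)]
drilled1 top [(0.81, [353, 234, 46, 25], 702), (0.69, [303, 232, 43, 19], 719)]
tray scene [(0.86, [318, 177, 110, 66], 3764), (0.32, [153, 262, 28, 39], 708)]
tray top [(0.88, [130, 263, 92, 99], 8005)]
cradle scene [(0.28, [193, 292, 29, 44], 840)]
cradle top [(0.85, [212, 212, 204, 70], 7948)]
stop scene [(0.89, [193, 296, 27, 41], 834)]
stop top [(0.7, [284, 156, 80, 10], 462), (0.68, [399, 236, 16, 24], 404), (0.31, [231, 211, 42, 68], 1700)]
jaw_plate scene [(0.28, [327, 208, 70, 68], 2035)]
jaw_plate top []
jaw_fin scene [(0.68, [329, 205, 69, 71], 2034)]
jaw_fin top []
lever_pad scene [(0.7, [323, 205, 42, 50], 465), (0.67, [319, 180, 109, 61], 3545)]
lever_pad top [(0.73, [248, 225, 15, 53], 502), (0.53, [229, 212, 46, 67], 1690), (0.39, [218, 212, 196, 71], 7735)]
```

View pics/topcrop.png

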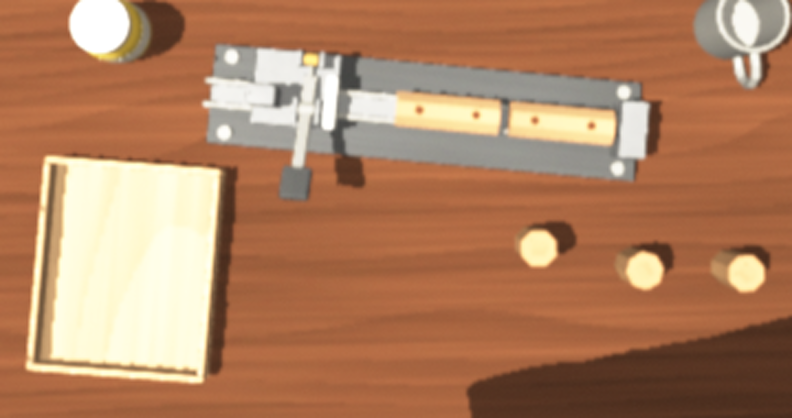

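The crop shows the plate corners at crop (216,44), (641,82), (635,180) and (207,142). The bars run from crop x 396 to 500 and 510 to 615, with their right end near the stop, and the pad is at (296,183).

Run:
```python
from h import *
import pickle; P,D=pickle.load(open("d0.pkl","rb"))
T,S=P["top"],P["scene"]
f=lambda a:np.array(a)/2.2+[120,190]
c=plane(T,f([(216,44),(641,82),(635,180),(207,142)]),.014); print("plate",c.round(4).tolist())
# plate corners order: (+x,+y),(+x,-y),(-x,-y),(-x,+y)
loc=np.array([[.055,.255],[.055,-.22],[-.055,-.22],[-.055,.255]])
def kab(A,B):
    a=A-A.mean(0);b=B-B.mean(0); th=np.arctan2((a[:,0]*b[:,1]-a[:,1]*b[:,0]).sum(),(a*b).sum())
    M=np.array([[np.cos(th),-np.sin(th)],[np.sin(th),np.cos(th)]]); return th,B.mean(0)-M@A.mean(0),np.linalg.norm(A@M.T+(B.mean(0)-M@A.mean(0))-B,axis=1)
th,o,res=kab(loc,c); print("cradle yaw",th,o,res.round(4))
# bars by masks
for i,j in((0,1),(1,0)):
    obs=[(T,D["drilled1","top"][i]["mask"]),(S,D["drilled1","scene"][j]["mask"])]
    ys=plane(T,[[np.nonzero(obs[0][1])[1].mean(),np.nonzero(obs[0][1])[0].mean()]],.06)[0]
    for ob in (obs,obs[:1],obs[1:]):
        v,e=fit(ob,lambda x,y,w:lying(x,y,w,.11,.056),[ys[0],ys[1],th+np.pi/2],[.01,.01,.05]); print("bar",v.round(4),round(e,3))
    w=np.array([np.cos(th),np.sin(th)]); print("  cradle-local",(np.array([[np.cos(th),np.sin(th)],[-np.sin(th),np.cos(th)]])@(v[:2]-o)).round(4))
# stop
for k,m in (("top",1),("scene",0)):
    v,e=fit([(P[k],D["stop",k][m]["mask"])],lambda x,y:box(x,y,th,(-.03,-.028,.014),(.03,0,.066)),o-[0,.19],[.01,.01]); print("stop",k,v.round(4),round(e,3),(R.from_euler('z',-th).apply([*(v-o),0])).round(4))
# blanks: top bright + scene masks
g=T["pixels"].astype(int)
for u,w in((365,302),(412,312),(458,313)):
    xy=plane(T,[(u,w)],.066)[0]; 
    mt=[a["mask"] for a in D["blank1","top"] if a["mask"].sum()<600 and np.hypot(*(np.array(np.nonzero(a["mask"])).mean(1)-[w,u]))<15]
    pr=proj(S,[[*xy,.033]])[0]
    ms=[a["mask"] for a in D["blank1","scene"] if np.hypot(*(np.array(np.nonzero(a["mask"])).mean(1)-pr[::-1]))<15]
    print("blank click",xy.round(4),pr.round(0), [fit([(T,m)],standing,[*xy,0][:2],[.01,.01]) for m in mt],[fit([(S,m)],standing,xy,[.01,.01]) for m in ms])
for k in("top","scene"):
    v,e=fit([(P[k],D["tray",k][0]["mask"])],lambda x,y,w:box(x,y,w,(-.115,-.095,0),(.115,.095,.032)),[.48,.25,th],[.02,.02,.05]); print("tray",k,v.round(4),e)
print("pad",plane(T,f([(296,183)]),.109))
print("tray corners", plane(T,f([(45,157),(223,168),(203,383),(27,370)]),.032).round(4).tolist())
print("jawface top edge",plane(T,f([(340,100)]),.064), plane(T,f([(327,100)]),.064))
```

```text
plate [[0.6818, 0.2367], [0.6325, -0.2334], [0.5239, -0.2243], [0.5737, 0.2478]]
cradle yaw -0.10416038150963235 [ 0.6011512  -0.01072228] [0.0007 0.0019 0.0006 0.0011]
bar [ 0.5902 -0.1354  1.4625] 0.179
bar [ 0.5896 -0.1345  1.4507] 0.207
bar [ 0.5917 -0.1358  1.4883] 0.141
  cradle-local [ 0.0036 -0.1253]
bar [ 0.6032 -0.0147  1.4771] 0.143
bar [ 0.6022 -0.0146  1.4659] 0.155
bar [ 0.6047 -0.0166  1.4937] 0.115
  cradle-local [ 0.0042 -0.0054]
stop top [ 0.5828 -0.1989] 0.2 [ 0.0013 -0.1891  0.    ]
stop scene [ 0.5788 -0.1957] 0.186 [-0.003  -0.1863  0.    ]
blank click [ 0.4575 -0.1099] [221. 267.] [(array([ 0.45876947, -0.10880203]), np.float64(0.16906318082788674))] [(array([ 0.45589936, -0.10714005]), np.float64(0.13035294117647062))]
blank click [ 0.4325 -0.2185] [167. 281.] [(array([ 0.43199469, -0.21981548]), np.float64(0.16005809731299928))] [(array([ 0.43119456, -0.22032353]), np.float64(0.08489200892977218))]
blank click [ 0.4283 -0.3254] [113. 302.] [(array([ 0.42763041, -0.32766862]), np.float64(0.1487535427150211))] []
tray top [ 0.4404  0.336  -0.0936] 0.03695239494923516
tray scene [ 0.4373  0.3393 -0.1181] 0.18220291304619618
pad [[0.52961164 0.14002768]]
tray corners [[0.56, 0.4193], [0.545, 0.2272], [0.3138, 0.2513], [0.3313, 0.44]]
jawface top edge [[0.61511778 0.09738183]] [[0.6153333  0.11110083]]
```

```bash
cat > plan.py <<'E'
from h import *
import json,os
TH=-0.104; O=np.array([.601,-.0107])
def cr(x,y,z): return np.array([*(O+R.from_euler('z',TH).apply([x,y,0])[:2]),z])   # cradle-local -> world
D0=R.from_matrix(np.array([[0,1,0],[1,0,0],[0,0,-1.]])) ; D0=R.from_euler('z',TH)*D0     # tool x=cradle y, y=cradle x, down
F="cmd.json"
def load():
    if os.path.exists(F):
        c=json.load(open(F)); return np.array(c["p"]),R.from_rotvec(c["r"])
    return tool()
def plan(calls):
    """calls: list of lists of (pos, Rot, rows). prints rounded rows; saves commanded end pose"""
    p,r=load()
    for i,c in enumerate(calls):
        print("call",i)
        for pos,rot,n in c:
            a=np.round(r.inv().apply(np.array(pos)-p)/.2,3); w=np.round((r.inv()*rot).as_rotvec()/np.radians(120),3)
            d=(rot*r.inv()).magnitude()
            print(f"  {n}x lin {a.tolist()} turn {w.tolist()}","" if max(abs(a).max(),abs(w).max())<=1 else "TOO BIG")
        p,r=p+r.apply(a*.2),r*R.from_rotvec(w*np.radians(120))
    json.dump(dict(p=p.tolist(),r=r.as_rotvec().tolist()),open(F,"w"))
def check():
    p,r=load(); s=env.state(); q=R.from_rotvec(s["orientation"])
    print("t",round(s["clock"],2),"err mm",((s["tcp_pos"]-p)*1e3).round(1),"deg",round(np.degrees((q*r.inv()).magnitude()),2),"tcp",s["tcp_pos"].round(4),"F",s["force"].round(1),"grip",round(s["grip_width"]*88,1),round(s["grip_force"],1),"q",s["joints"].round(2))
E
python3 - <<'E'
from plan import *
json.dump(dict(p=[.204,-.538,.239],r=env.state()["orientation"].tolist()),open(F,"w"))
b=cr(0,-.005,.039); u=np.array([0,0,1])
q=R.from_rotvec(env.state()["orientation"])
plan([[([.33,-.38,.24],q,7)],[([.46,-.2,.22],D0,10)],[(b+.12*u,D0,7)],[(b+.02*u,D0,4),(b,D0,3)]])
E
```

```text
call 0
  7x lin [0.869, -0.515, -0.005] turn [0.0, 0.0, 0.0] 
call 1
  10x lin [0.927, -0.611, 0.1] turn [0.0, 0.0, -0.527] 
call 2
  7x lin [0.99, 0.603, 0.305] turn [0.0, 0.0, -0.0] 
call 3
  4x lin [-0.0, 0.0, 0.5] turn [0.0, 0.0, -0.0] 
  3x lin [-0.0, 0.0, 0.6] turn [0.0, 0.0, -0.0]
```

carry_out(linear=[[0.869,-0.515,-0.005],[0.869,-0.515,-0.005],[0.869,-0.515,-0.005],[0.869,-0.515,-0.005],[0.869,-0.515,-0.005],[0.869,-0.515,-0.005],[0.869,-0.515,-0.005]], turn=[[0,0,0],[0,0,0],[0,0,0],[0,0,0],[0,0,0],[0,0,0],[0,0,0]], jaw=1)

```text
clock: 1.7
tcp_pos: [0.3296, -0.3805, 0.2399]
orientation: [3.089, 0.566, -0.0]
force: [0.3, 0.2, -0.2]
grip_width: 1.005
grip_force: 0.0
```

carry_out(linear=[[0.927,-0.611,0.1],[0.927,-0.611,0.1],[0.927,-0.611,0.1],[0.927,-0.611,0.1],[0.927,-0.611,0.1],[0.927,-0.611,0.1],[0.927,-0.611,0.1],[0.927,-0.611,0.1],[0.927,-0.611,0.1],[0.927,-0.611,0.1]], turn=[[0,0,-0.527],[0,0,-0.527],[0,0,-0.527],[0,0,-0.527],[0,0,-0.527],[0,0,-0.527],[0,0,-0.527],[0,0,-0.527],[0,0,-0.527],[0,0,-0.527]])

```text
clock: 2.7
tcp_pos: [0.4597, -0.2008, 0.2196]
orientation: [-2.338, -2.098, 0.0]
force: [-0.7, -0.4, 0.2]
grip_width: 0.997
grip_force: 0.0
```

carry_out(linear=[[0.99,0.603,0.305],[0.99,0.603,0.305],[0.99,0.603,0.305],[0.99,0.603,0.305],[0.99,0.603,0.305],[0.99,0.603,0.305],[0.99,0.603,0.305]], turn=[[0,0,0],[0,0,0],[0,0,0],[0,0,0],[0,0,0],[0,0,0],[0,0,0]])

```text
clock: 3.4
tcp_pos: [0.6004, -0.0152, 0.158]
orientation: [-2.333, -2.102, 0.002]
force: [-0.1, -0.4, -0.9]
grip_width: 0.995
grip_force: 0.0
```

Run:
```python
from plan import *
s=env.state(); print(s["tcp_pos"],cr(0,-.005,.159), s["joints"].round(2), (D0.inv()*R.from_rotvec(s["orientation"])).as_rotvec(), s["clock"])
```

```text
[ 0.60037075 -0.01519358  0.1579838 ] [ 0.60048094 -0.01567298  0.159     ] [-0.22  0.32  1.61 -0.    1.21 -0.12] [ 0.0014692  -0.00026452  0.00012977] 3.4
```

carry_out(linear=[[0,0,0.25],[0,0,0.4],[0,0,0.5],[0,0,0.6],[0,0,0.6]], turn=[[0,0,0],[0,0,0],[0,0,0],[0,0,0],[0,0,0]])

```text
clock: 3.9
tcp_pos: [0.598, -0.0167, 0.0365]
orientation: [-2.335, -2.097, 0.005]
force: [-0.1, 0.9, -0.4]
grip_width: 1.001
grip_force: 0.0
```

carry_out(linear=[[0,0,0],[0,0,0],[0,0,0],[0,0,0],[0,0,0],[0,0,0]], turn=[[0,0,0],[0,0,0],[0,0,0],[0,0,0],[0,0,0],[0,0,0]], jaw=0)

```text
clock: 4.5
tcp_pos: [0.6007, -0.0151, 0.039]
orientation: [2.334, 2.103, 0.0]
force: [0.1, 0.6, -0.4]
grip_width: 0.48
grip_force: 0.0
```

Run:
```python
from plan import *
check()
b=cr(0,-.005,.039); u=np.array([0,0,1]); A=np.array([.474,.3315,.013])
plan([[(b+.13*u,D0,5)],[((b+A)/2*[1,1,0]+.17*u,D0,6)],[(A+.157*u,D0,6)],[(A+.02*u,D0,5),(A,D0,3)]])
```

```text
t 4.5 err mm [0.2 0.5 0.1] deg 0.03 tcp [ 0.6007 -0.0151  0.039 ] F [ 0.1  0.6 -0.4] grip 42.2 0.0 q [-0.22  0.48  1.66 -0.    1.   -0.12]
call 0
  5x lin [-0.0, 0.0, -0.65] turn [0.0, 0.0, -0.0] 
call 1
  6x lin [0.83, -0.405, -0.005] turn [0.0, 0.0, -0.0] 
call 2
  6x lin [0.83, -0.404, -0.0] turn [0.0, 0.0, -0.0] 
call 3
  5x lin [0.0, -0.0, 0.685] turn [0.0, 0.0, -0.0] 
  3x lin [0.0, -0.0, 0.785] turn [0.0, 0.0, -0.0]
```

carry_out(linear=[[0,0,0],[0,0,0],[0,0,0],[0,0,-0.1],[0,0,-0.3],[0,0,-0.5],[0,0,-0.65],[0,0,-0.65]], turn=[[0,0,0],[0,0,0],[0,0,0],[0,0,0],[0,0,0],[0,0,0],[0,0,0],[0,0,0]])

```text
clock: 5.3
tcp_pos: [0.6039, -0.0158, 0.1738]
orientation: [2.328, 2.098, 0.009]
force: [0.3, 0.3, -1.1]
grip_width: 0.409
grip_force: 30.0
```

carry_out(linear=[[0.2,-0.1,0],[0.4,-0.2,0],[0.6,-0.3,-0.005],[0.75,-0.37,-0.005],[0.83,-0.405,-0.005],[0.83,-0.405,-0.005]], turn=[[0,0,0],[0,0,0],[0,0,0],[0,0,0],[0,0,0],[0,0,0]])

```text
clock: 5.9
tcp_pos: [0.5354, 0.1605, 0.1678]
orientation: [-2.329, -2.105, 0.003]
force: [0.5, 0.3, -1.8]
grip_width: 0.409
grip_force: 30.0
```

carry_out(linear=[[0.2,-0.1,0],[0.4,-0.2,0],[0.6,-0.3,0],[0.75,-0.37,0],[0.83,-0.404,0],[0.83,-0.404,0],[0.83,-0.404,0]], turn=[[0,0,0],[0,0,0],[0,0,0],[0,0,0],[0,0,0],[0,0,0],[0,0,0]])

```text
clock: 6.6
tcp_pos: [0.4743, 0.331, 0.1686]
orientation: [2.334, 2.103, -0.002]
force: [-0.8, -0.8, -1.7]
grip_width: 0.404
grip_force: 30.0
```

Run:
```python
from plan import *
s=env.state(); print(s["tcp_pos"],s["clock"],s["grip_width"]*88,s["grip_force"],s["force"])
p=env.read_camera("top"); cv2.imwrite("pics/c1.png",cv2.resize(p["pixels"][190:380,100:480,::-1],None,fx=2,fy=2))
p=env.read_camera("scene"); cv2.imwrite("pics/c2.png",cv2.resize(p["pixels"][80:350,180:480,::-1],None,fx=2,fy=2))
```

```text
[0.4742592  0.33095918 0.16857884] 6.6 35.588256100559136 29.9951547710225 [-0.80182655 -0.81332362 -1.68512549]
```

View pics/c2.png

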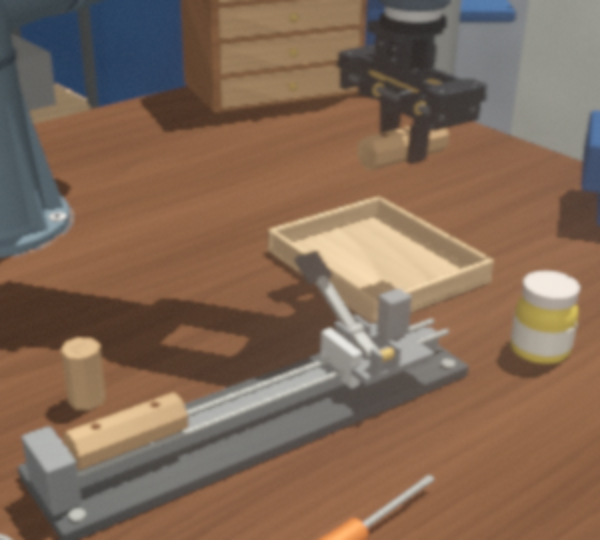

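The bar hangs level in the gripper over the tray, and the second bar is still in the cradle by the stop.

carry_out(linear=[[0,0,0.2],[0,0,0.4],[0,0,0.55],[0,0,0.65],[0,0,0.72],[0,0,0.76],[0,0,0.785],[0,0,0.785],[0,0,0.785]], turn=[[0,0,0],[0,0,0],[0,0,0],[0,0,0],[0,0,0],[0,0,0],[0,0,0],[0,0,0],[0,0,0]])

```text
clock: 7.6
tcp_pos: [0.4749, 0.3321, 0.0137]
orientation: [2.334, 2.102, 0.002]
force: [-0.7, 0.6, -2.1]
grip_width: 0.405
grip_force: 30.0
```

Run:
```python
from plan import *
check()
b=cr(0,-.1245,.039); u=np.array([0,0,1]); A=np.array([.474,.3315,.013])
plan([[(A,D0,4),(A+.16*u,D0,6)],[(A*.55+b*.45+[0,0,.16-.02],D0,8)],[(A*.15+b*.85+.14*u,D0,8)],[(b+.1*u,D0,3),(b+.02*u,D0,3),(b,D0,3)]])
```

```text
t 7.6 err mm [0.8 0.7 0.7] deg 0.1 tcp [0.4749 0.3321 0.0137] F [-0.7  0.6 -2.1] grip 35.6 30.0 q [ 0.41  0.49  1.72 -0.    0.93  0.51]
call 0
  4x lin [0.0, -0.0, -0.0] turn [0.0, 0.0, -0.0] 
  6x lin [0.0, -0.0, -0.8] turn [0.0, 0.0, -0.0] 
call 1
  8x lin [-1.016, 0.364, 0.041] turn [0.0, 0.0, -0.0] TOO BIG
call 2
  8x lin [-0.903, 0.324, -0.052] turn [0.0, 0.0, -0.0] 
call 3
  3x lin [-0.339, 0.121, 0.181] turn [0.0, 0.0, -0.0] 
  3x lin [-0.339, 0.121, 0.581] turn [0.0, 0.0, -0.0] 
  3x lin [-0.339, 0.121, 0.681] turn [0.0, 0.0, -0.0]
```

carry_out(linear=[[0,0,0],[0,0,0],[0,0,0],[0,0,-0.1],[0,0,-0.3],[0,0,-0.55],[0,0,-0.8],[0,0,-0.8]], turn=[[0,0,0],[0,0,0],[0,0,0],[0,0,0],[0,0,0],[0,0,0],[0,0,0],[0,0,0]], jaw=0.6)

```text
clock: 8.4
tcp_pos: [0.4786, 0.334, 0.1814]
orientation: [2.33, 2.1, 0.022]
force: [0.6, -0.4, 0.2]
grip_width: 0.599
grip_force: 0.0
```

carry_out(linear=[[-1,0.364,0.041],[-1,0.364,0.041],[-1,0.364,0.041],[-1,0.364,0.041],[-1,0.364,0.041],[-1,0.364,0.041],[-1,0.364,0.041]], turn=[[0,0,0],[0,0,0],[0,0,0],[0,0,0],[0,0,0],[0,0,0],[0,0,0]], jaw=1)

```text
clock: 9.1
tcp_pos: [0.5254, 0.1261, 0.1642]
orientation: [-2.334, -2.102, 0.0]
force: [0.6, -0.7, -0.2]
grip_width: 0.998
grip_force: 0.0
```

carry_out(linear=[[-0.919,0.324,-0.052],[-0.919,0.324,-0.052],[-0.919,0.324,-0.052],[-0.919,0.324,-0.052],[-0.919,0.324,-0.052],[-0.919,0.324,-0.052],[-0.919,0.324,-0.052]], turn=[[0,0,0],[0,0,0],[0,0,0],[0,0,0],[0,0,0],[0,0,0],[0,0,0]])

```text
clock: 9.8
tcp_pos: [0.5707, -0.0618, 0.1745]
orientation: [-2.331, -2.105, 0.0]
force: [-1.0, 0.7, -0.4]
grip_width: 1.003
grip_force: 0.0
```

carry_out(linear=[[-0.339,0.121,0.181],[-0.339,0.121,0.181],[-0.339,0.121,0.35],[-0.339,0.121,0.5],[-0.339,0.121,0.6],[-0.339,0.121,0.681],[-0.339,0.121,0.681],[-0.339,0.121,0.681]], turn=[[0,0,0],[0,0,0],[0,0,0],[0,0,0],[0,0,0],[0,0,0],[0,0,0],[0,0,0]])

```text
clock: 10.6
tcp_pos: [0.5885, -0.1332, 0.0392]
orientation: [2.332, 2.104, 0.0]
force: [0.4, -0.0, 1.1]
grip_width: 0.998
grip_force: 0.0
```

Run:
```python
from plan import *
check()
b=cr(0,-.1245,.039); u=np.array([0,0,1]); A=np.array([.404,.3385,.013])
plan([[(b+.13*u,D0,5)],[((b+A)/2*[1,1,0]+.17*u,D0,6)],[(b*.1+A*.9+.147*u,D0,6)],[(A+.14*u,D0,3),(A+.02*u,D0,5),(A,D0,3)]])
```

```text
t 10.6 err mm [0.5 1.4 0.2] deg 0.09 tcp [ 0.5885 -0.1332  0.0392] F [ 0.4 -0.   1.1] grip 87.8 0.0 q [-0.42  0.49  1.65  0.    1.   -0.32]
call 0
  5x lin [0.0, 0.0, -0.65] turn [0.0, 0.0, -0.0] 
call 1
  6x lin [1.128, -0.58, -0.005] turn [0.0, 0.0, -0.0] TOO BIG
call 2
  6x lin [0.903, -0.465, 0.037] turn [0.0, 0.0, -0.0] 
call 3
  3x lin [0.226, -0.116, 0.048] turn [0.0, 0.0, -0.0] 
  5x lin [0.226, -0.116, 0.648] turn [0.0, 0.0, -0.0] 
  3x lin [0.226, -0.116, 0.748] turn [0.0, 0.0, -0.0]
```

carry_out(linear=[[0,0,0],[0,0,0],[0,0,0],[0,0,0],[0,0,0],[0,0,0],[0,0,0],[0,0,0],[0,0,-0.1],[0,0,-0.3]], turn=[[0,0,0],[0,0,0],[0,0,0],[0,0,0],[0,0,0],[0,0,0],[0,0,0],[0,0,0],[0,0,0],[0,0,0]], jaw=0)

```text
clock: 11.6
tcp_pos: [0.5852, -0.1329, 0.0954]
orientation: [-2.329, -2.097, 0.005]
force: [1.2, 1.0, -1.4]
grip_width: 0.406
grip_force: 30.0
```

carry_out(linear=[[0,0,-0.2],[0,0,-0.35],[0.2,-0.1,-0.35],[0.4,-0.2,-0.355],[0.6,-0.3,-0.355],[0.8,-0.4,-0.355],[0.95,-0.49,-0.355],[0.95,-0.49,-0.355]], turn=[[0,0,0],[0,0,0],[0,0,0],[0,0,0],[0,0,0],[0,0,0],[0,0,0],[0,0,0]])

```text
clock: 12.4
tcp_pos: [0.5081, 0.0687, 0.1692]
orientation: [-2.328, -2.106, 0.001]
force: [0.6, -0.7, -1.9]
grip_width: 0.406
grip_force: 30.0
```

carry_out(linear=[[0.2,-0.1,0],[0.4,-0.2,0],[0.6,-0.3,0.01],[0.8,-0.4,0.02],[0.95,-0.49,0.037],[0.95,-0.49,0.037],[0.95,-0.49,0.037]], turn=[[0,0,0],[0,0,0],[0,0,0],[0,0,0],[0,0,0],[0,0,0],[0,0,0]])

```text
clock: 13.1
tcp_pos: [0.4328, 0.2642, 0.1621]
orientation: [2.332, 2.104, -0.0]
force: [0.2, 0.1, -1.5]
grip_width: 0.404
grip_force: 30.0
```

carry_out(linear=[[0.2,-0.1,0.03],[0.357,-0.181,0.1],[0.357,-0.181,0.25],[0.357,-0.181,0.4],[0.357,-0.181,0.55],[0.357,-0.181,0.65],[0.357,-0.181,0.72],[0.357,-0.181,0.748],[0.357,-0.181,0.748],[0.357,-0.181,0.748]], turn=[[0,0,0],[0,0,0],[0,0,0],[0,0,0],[0,0,0],[0,0,0],[0,0,0],[0,0,0],[0,0,0],[0,0,0]])

```text
clock: 14.1
tcp_pos: [0.4052, 0.3391, 0.0136]
orientation: [2.334, 2.102, 0.003]
force: [-0.1, 0.1, -1.2]
grip_width: 0.402
grip_force: 30.0
```

carry_out(linear=[[0,0,0],[0,0,0],[0,0,0],[0,0,-0.1],[0,0,-0.3],[0,0,-0.55],[0,0,-0.8],[0,0,-0.8]], turn=[[0,0,0],[0,0,0],[0,0,0],[0,0,0],[0,0,0],[0,0,0],[0,0,0],[0,0,0]], jaw=0.56)

```text
clock: 14.9
tcp_pos: [0.4084, 0.3415, 0.1809]
orientation: [2.331, 2.101, 0.022]
force: [0.9, 0.2, 0.9]
grip_width: 0.56
grip_force: 0.0
```

```bash
cat >> h.py <<'E'
def find_blanks(T,S):
    out=[]
    ms=[a["mask"] for a in env.outline_of(S,"blank1") if a["score"]>.2 and a["mask"].sum()<1100]
    for a in env.outline_of(T,"blank1"):
        m=a["mask"]
        if m.sum()>600 or a["score"]<.25: continue
        c=np.array(np.nonzero(m)).mean(1)[::-1]; xy=plane(T,[c],.05)[0]
        v,e=fit([(T,m)],standing,xy,[.01,.01]); pr=proj(S,[[*v,.033]])[0]
        k=[x for x in ms if np.hypot(*(np.array(np.nonzero(x)).mean(1)[::-1]-pr))<12]
        print("blank top",v.round(4),round(e,2),"score",round(a["score"],2),"scene",[tuple(np.r_[fit([(S,x)],standing,v,[.01,.01])[0]].round(4)) for x in k])
E
python3 - <<'E'
from plan import *
p,r=load(); p=p+[0,0,.16]; json.dump(dict(p=p.tolist(),r=r.as_rotvec().tolist()),open(F,"w")); check()
T=env.read_camera("top"); S=env.read_camera("scene"); find_blanks(T,S)
a=cv2.resize(T["pixels"][190:380,120:480,::-1],None,fx=2.2,fy=2.2); cv2.imwrite("pics/d1.png",a)
E
```

```text
t 14.9 err mm [4.3 2.9 8. ] deg 0.83 tcp [0.4084 0.3415 0.1809] F [0.9 0.2 0.9] grip 49.3 0.0 q [0.47 0.14 1.78 0.   1.21 0.58]
blank top [ 0.4584 -0.1088] 0.23 score 0.77 scene [(np.float64(0.4565), np.float64(-0.1068))]
blank top [ 0.4277 -0.3263] 0.23 score 0.58 scene [(np.float64(0.4245), np.float64(-0.327))]
blank top [ 0.434  -0.2174] 0.42 score 0.51 scene [(np.float64(0.4309), np.float64(-0.2191))]
```

View pics/d1.png

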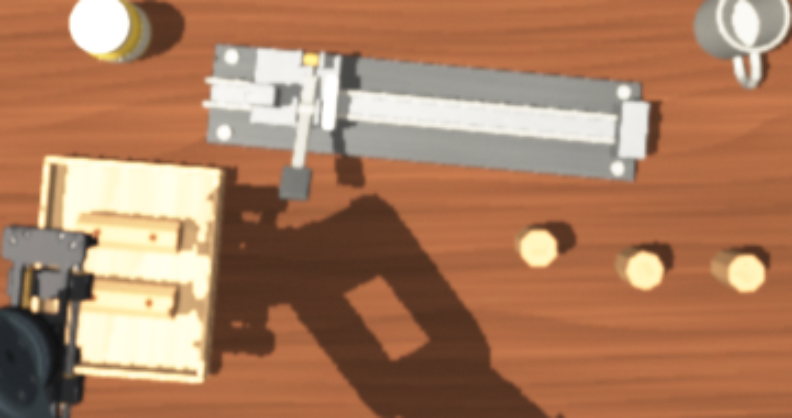

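```bash
cat >> plan.py <<'E'
def pickR(phi,al=np.pi/4):
    f=np.array([np.cos(phi),np.sin(phi),0]); k=np.array([0,0,1.]); l=np.cross(k,f)
    z=np.sin(al)*f-np.cos(al)*k; return R.from_matrix(np.array([np.cross(-l,z),-l,z]).T)
def placeR(be=np.pi/4):
    return D0*R.from_rotvec([0,-be,0]) if (D0*R.from_rotvec([0,-be,0])).apply([0,0,1])[1]<0 else D0*R.from_rotvec([0,be,0])
u=np.array([0,0,1.])
def tcpfor(g,rot): return np.array(g)+.019*rot.apply([0,0,1])
E
python3 - <<'E'
from plan import *
print(pickR(0).as_matrix().round(2).tolist(),placeR().as_matrix().round(2).tolist())
P=pickR(0); t=tcpfor([.4275,-.3265,.038],P); pre=t-P.apply([0,0,.11])
p0,r0=load(); s=env.state()
json.dump(dict(p=p0.tolist(),r=r0.as_rotvec().tolist()),open(F,"w"))
m=R.from_rotvec(r0.as_rotvec()); M1=r0*R.from_rotvec((r0.inv()*P).as_rotvec()*.0); rv=(r0.inv()*P).as_rotvec(); print(np.degrees(rv))
H=lambda a:r0*R.from_rotvec(rv*a)
plan([[([.43,.16,.2],H(.25),6)],[([.42,-.02,.2],H(.5),7)],[([.4,-.18,.2],H(.75),7)],[([.36,-.30,.18],H(1),7)],[(pre,P,5)],[(t,P,6)]])
E
```

```text
[[0.71, 0.0, 0.71], [-0.0, -1.0, 0.0], [0.71, -0.0, -0.71]] [[0.07, 0.99, -0.07], [0.7, -0.1, -0.7], [-0.71, -0.0, -0.71]]
[-32.85862075  36.48319958  79.34047024]
call 0
  6x lin [-0.874, 0.222, -0.135] turn [-0.068, 0.076, 0.165] 
call 1
  7x lin [-0.822, 0.354, -0.11] turn [-0.069, 0.076, 0.166] 
call 2
  7x lin [-0.594, 0.522, -0.159] turn [-0.068, 0.076, 0.165] 
call 3
  7x lin [-0.414, 0.477, -0.099] turn [-0.069, 0.076, 0.165] 
call 4
  5x lin [-0.264, 0.133, 0.286] turn [0.0, 0.0, 0.0] 
call 5
  6x lin [0.001, -0.001, 0.55] turn [0.0, 0.0, 0.0]
```

carry_out(linear=[[-0.874,0.222,-0.135],[-0.874,0.222,-0.135],[-0.874,0.222,-0.135],[-0.874,0.222,-0.135],[-0.874,0.222,-0.135],[-0.874,0.222,-0.135]], turn=[[-0.068,0.076,0.165],[-0.068,0.076,0.165],[-0.068,0.076,0.165],[-0.068,0.076,0.165],[-0.068,0.076,0.165],[-0.068,0.076,0.165]], jaw=1)

```text
clock: 15.7
tcp_pos: [0.4294, 0.1599, 0.1983]
orientation: [-2.648, -1.654, -0.33]
force: [-0.1, 0.5, 0.6]
grip_width: 1.003
grip_force: 0.0
```

carry_out(linear=[[-0.822,0.354,-0.11],[-0.822,0.354,-0.11],[-0.822,0.354,-0.11],[-0.822,0.354,-0.11],[-0.822,0.354,-0.11],[-0.822,0.354,-0.11]], turn=[[-0.069,0.076,0.166],[-0.069,0.076,0.166],[-0.069,0.076,0.166],[-0.069,0.076,0.166],[-0.069,0.076,0.166],[-0.069,0.076,0.166]])

```text
clock: 16.3
tcp_pos: [0.4199, -0.019, 0.1988]
orientation: [-2.851, -1.141, -0.652]
force: [0.4, 0.1, -0.2]
grip_width: 1.0
grip_force: 0.0
```

carry_out(linear=[[-0.594,0.522,-0.159],[-0.594,0.522,-0.159],[-0.594,0.522,-0.159],[-0.594,0.522,-0.159],[-0.594,0.522,-0.159],[-0.594,0.522,-0.159]], turn=[[-0.068,0.076,0.165],[-0.068,0.076,0.165],[-0.068,0.076,0.165],[-0.068,0.076,0.165],[-0.068,0.076,0.165],[-0.068,0.076,0.165]])

```text
clock: 16.9
tcp_pos: [0.4006, -0.1774, 0.199]
orientation: [-2.934, -0.587, -0.945]
force: [0.9, -0.7, -1.7]
grip_width: 1.004
grip_force: 0.0
```

carry_out(linear=[[-0.414,0.477,-0.099],[-0.414,0.477,-0.099],[-0.414,0.477,-0.099],[-0.414,0.477,-0.099],[-0.414,0.477,-0.099],[-0.414,0.477,-0.099],[-0.414,0.477,-0.099]], turn=[[-0.069,0.076,0.165],[-0.069,0.076,0.165],[-0.069,0.076,0.165],[-0.069,0.076,0.165],[-0.069,0.076,0.165],[-0.069,0.076,0.165],[-0.069,0.076,0.165]])

```text
clock: 17.6
tcp_pos: [0.3612, -0.2979, 0.1801]
orientation: [2.903, 0.007, 1.201]
force: [-0.0, -0.0, 0.9]
grip_width: 1.0
grip_force: 0.0
```

carry_out(linear=[[-0.264,0.133,0.286],[-0.264,0.133,0.286],[-0.264,0.133,0.286],[-0.264,0.133,0.286],[-0.264,0.133,0.286]], turn=[[0,0,0],[0,0,0],[0,0,0],[0,0,0],[0,0,0]])

```text
clock: 18.1
tcp_pos: [0.3637, -0.3261, 0.1036]
orientation: [2.9, 0.003, 1.202]
force: [0.3, -1.4, 0.1]
grip_width: 1.0
grip_force: 0.0
```

Run:
```python
from plan import *
P=pickR(0); t=tcpfor([.4275,-.3265,.038],P); pre=t-P.apply([0,0,.11]); s=env.state()
print(s["tcp_pos"],pre,np.degrees((P.inv()*R.from_rotvec(s["orientation"])).as_rotvec()),s["joints"].round(2))
```

```text
[ 0.36368006 -0.32614466  0.10363237] [ 0.36315328 -0.3265      0.10234672] [-0.08108745  0.01460739 -0.15901742] [-1.49  0.08  2.28  1.    1.   -0.59]
```

carry_out(linear=[[0,0,0.2],[0,0,0.35],[0,0,0.48],[0.001,-0.001,0.55],[0.001,-0.001,0.55],[0.001,-0.001,0.55]], turn=[[0,0,0],[0,0,0],[0,0,0],[0,0,0],[0,0,0],[0,0,0]])

```text
clock: 18.7
tcp_pos: [0.4415, -0.3265, 0.0261]
orientation: [2.899, 0.003, 1.202]
force: [0.1, -0.9, -0.1]
grip_width: 1.002
grip_force: 0.0
```

carry_out(linear=[[0,0,0],[0,0,0],[0,0,0],[0,0,0],[0,0,0],[0,0,0],[0,0,0],[0,0,0],[0,0,0]], turn=[[0,0,0],[0,0,0],[0,0,0],[0,0,0],[0,0,0],[0,0,0],[0,0,0],[0,0,0],[0,0,0]], jaw=0)

```text
clock: 19.6
tcp_pos: [0.4411, -0.3261, 0.0243]
orientation: [2.902, -0.0, 1.201]
force: [-0.1, 0.0, 0.5]
grip_width: 0.403
grip_force: 30.0
```

```bash
cat >> plan.py <<'E'
def seqplace(yl,al=np.pi/4):
    p0,r0=load(); Q=placeR(np.pi/2-al); t=tcpfor(cr(0,yl,.053),Q); pre=t+.11*u
    rv=(r0.inv()*Q).as_rotvec(); H=lambda a:r0*R.from_rotvec(rv*a); print("rot",np.degrees(np.linalg.norm(rv)),"t",t.round(4))
    L=p0+.16*u; X=lambda a:L*(1-a)+(pre+.03*u)*a
    plan([[(L,r0,6)],[(X(.33),H(.33),8)],[(X(.67),H(.67),8)],[(X(1),Q,8)],[(pre,Q,3)],[(t+.01*u,Q,5),(t,Q,3)]])
E
python3 - <<'E'
from plan import *
check(); seqplace(-.150)
E
```

```text
t 19.6 err mm [ 0.1  0.3 -0.3] deg 0.01 tcp [ 0.4411 -0.3261  0.0243] F [-0.1  0.   0.5] grip 35.5 30.0 q [-1.28  0.38  2.18  1.25  0.79 -0.73]
rot 116.58960828763774 t [ 0.584  -0.1733  0.0396]
call 0
  6x lin [0.565, 0.001, -0.566] turn [0.0, 0.0, 0.0] 
call 1
  8x lin [0.162, -0.253, 0.173] turn [0.0, -0.198, -0.252] 
call 2
  8x lin [0.325, -0.126, 0.072] turn [-0.0, -0.204, -0.26] 
call 3
  8x lin [0.332, 0.062, -0.075] turn [-0.0, -0.198, -0.252] 
call 4
  3x lin [0.106, 0.0, 0.106] turn [-0.0, 0.0, -0.0] 
call 5
  5x lin [0.354, 0.0, 0.353] turn [-0.0, 0.0, -0.0] 
  3x lin [0.389, 0.0, 0.388] turn [-0.0, 0.0, -0.0]
```

carry_out(linear=[[0.1,0,-0.1],[0.25,0,-0.25],[0.4,0,-0.4],[0.565,0.001,-0.566],[0.565,0.001,-0.566],[0.565,0.001,-0.566]], turn=[[0,0,0],[0,0,0],[0,0,0],[0,0,0],[0,0,0],[0,0,0]])

```text
clock: 20.2
tcp_pos: [0.4411, -0.3263, 0.1851]
orientation: [2.899, 0.003, 1.201]
force: [0.4, 1.0, -2.3]
grip_width: 0.405
grip_force: 30.0
```

carry_out(linear=[[0.162,-0.253,0.173],[0.162,-0.253,0.173],[0.162,-0.253,0.173],[0.162,-0.253,0.173],[0.162,-0.253,0.173],[0.162,-0.253,0.173],[0.162,-0.253,0.173],[0.162,-0.253,0.173]], turn=[[0,-0.198,-0.252],[0,-0.198,-0.252],[0,-0.198,-0.252],[0,-0.198,-0.252],[0,-0.198,-0.252],[0,-0.198,-0.252],[0,-0.198,-0.252],[0,-0.198,-0.252]])

```text
clock: 21.0
tcp_pos: [0.4875, -0.2749, 0.1808]
orientation: [2.814, 0.705, 0.511]
force: [0.3, 0.7, -0.7]
grip_width: 0.407
grip_force: 30.0
```

carry_out(linear=[[0.325,-0.126,0.072],[0.325,-0.126,0.072],[0.325,-0.126,0.072],[0.325,-0.126,0.072],[0.325,-0.126,0.072],[0.325,-0.126,0.072],[0.325,-0.126,0.072],[0.325,-0.126,0.072]], turn=[[0,-0.204,-0.26],[0,-0.204,-0.26],[0,-0.204,-0.26],[0,-0.204,-0.26],[0,-0.204,-0.26],[0,-0.204,-0.26],[0,-0.204,-0.26],[0,-0.204,-0.26]])

```text
clock: 21.8
tcp_pos: [0.5363, -0.224, 0.1806]
orientation: [2.438, 1.284, -0.175]
force: [0.3, -0.8, -1.6]
grip_width: 0.406
grip_force: 30.0
```

carry_out(linear=[[0.332,0.062,-0.075],[0.332,0.062,-0.075],[0.332,0.062,-0.075],[0.332,0.062,-0.075],[0.332,0.062,-0.075],[0.332,0.062,-0.075],[0.332,0.062,-0.075],[0.332,0.062,-0.075]], turn=[[0,-0.198,-0.252],[0,-0.198,-0.252],[0,-0.198,-0.252],[0,-0.198,-0.252],[0,-0.198,-0.252],[0,-0.198,-0.252],[0,-0.198,-0.252],[0,-0.198,-0.252]])

```text
clock: 22.6
tcp_pos: [0.5841, -0.1737, 0.18]
orientation: [1.867, 1.674, -0.77]
force: [0.1, 1.0, -1.1]
grip_width: 0.404
grip_force: 30.0
```

carry_out(linear=[[0.106,0,0.106],[0.106,0,0.106],[0.106,0,0.106]], turn=[[0,0,0],[0,0,0],[0,0,0]])

```text
clock: 22.9
tcp_pos: [0.5836, -0.1734, 0.1495]
orientation: [1.865, 1.677, -0.774]
force: [-0.4, 0.2, -1.6]
grip_width: 0.405
grip_force: 30.0
```

Run:
```python
from plan import *
Q=placeR(); t=tcpfor(cr(0,-.15,.163),Q); s=env.state()
print(s["tcp_pos"],t,np.degrees((Q.inv()*R.from_rotvec(s["orientation"])).as_rotvec()),s["joints"].round(2),s["grip_width"]*88)
p=env.read_camera("scene"); cv2.imwrite("pics/e1.png",cv2.resize(p["pixels"][150:390,60:360,::-1],None,fx=2,fy=2))
```

```text
[ 0.58360415 -0.17344396  0.14954198] [ 0.58403338 -0.17325197  0.14956497] [ 0.13344915 -0.01854258  0.07368527] [-0.12  0.47  1.64 -0.86  1.2   0.39] 35.60510947532828
```

View pics/e1.png

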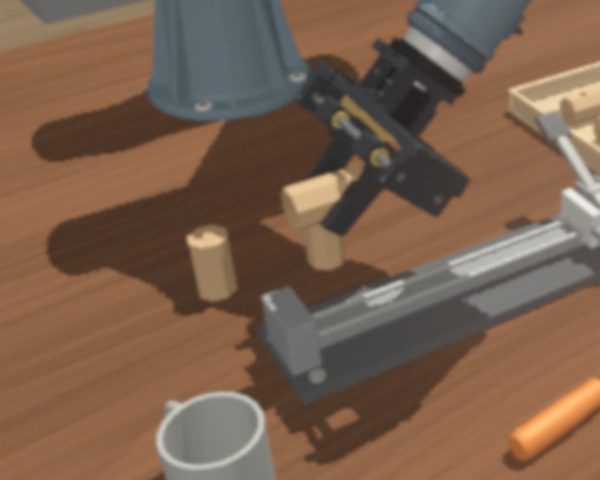

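The blank is held level along the row above the cradle, next to the stop.

carry_out(linear=[[0.15,0,0.15],[0.25,0,0.25],[0.32,0,0.32],[0.36,0,0.36],[0.389,0,0.388],[0.389,0,0.388],[0.389,0,0.388]], turn=[[0,0,0],[0,0,0],[0,0,0],[0,0,0],[0,0,0],[0,0,0],[0,0,0]])

```text
clock: 23.65
tcp_pos: [0.5849, -0.1729, 0.0406]
orientation: [1.863, 1.676, -0.771]
force: [0.7, -0.1, -1.6]
grip_width: 0.404
grip_force: 30.0
```

carry_out(linear=[[0,0,0],[0,0,0],[0,0,0],[0,0,0],[0,0,-0.15],[0,0,-0.35],[0,0,-0.55],[0,0,-0.55],[0,0,-0.55]], turn=[[0,0,0],[0,0,0],[0,0,0],[0,0,0],[0,0,0],[0,0,0],[0,0,0],[0,0,0],[0,0,0]], jaw=0.8)

```text
clock: 24.55
tcp_pos: [0.5928, -0.095, 0.1176]
orientation: [1.862, 1.677, -0.77]
force: [-0.0, -0.1, -0.3]
grip_width: 0.798
grip_force: 0.0
```

```bash
cat >> plan.py <<'E'
def adv(l):   # account for an extra tool-frame move of the commanded pose
    p,r=load(); p=p+r.apply(np.array(l)*.2); json.dump(dict(p=p.tolist(),r=r.as_rotvec().tolist()),open(F,"w"))
E
python3 - <<'E'
from plan import *
adv([0,0,-.55]); check()
T=env.read_camera("top"); S=env.read_camera("scene"); find_blanks(T,S)
cv2.imwrite("pics/e2.png",cv2.resize(S["pixels"][150:390,60:360,::-1],None,fx=2,fy=2))
E
```

```text
t 24.55 err mm [0.6 0.9 0.2] deg 0.11 tcp [ 0.5928 -0.095   0.1176] F [-0.  -0.1 -0.3] grip 70.2 0.0 q [ 0.01  0.55  1.59 -0.83  1.25  0.49]
blank top [ 0.5841 -0.1771] 0.37 score 0.75 scene []
blank top [ 0.4566 -0.1089] 0.18 score 0.66 scene [(np.float64(0.4574), np.float64(-0.1081))]
blank top [ 0.4325 -0.2188] 0.3 score 0.57 scene [(np.float64(0.4298), np.float64(-0.2188))]
```

View pics/e2.png

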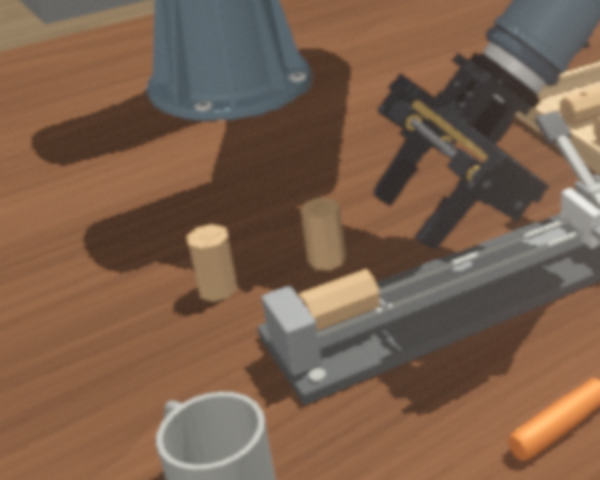

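The first blank lies flat in the cradle against the stop. The other two stand undisturbed.

```bash
cat >> plan.py <<'E'
def seqpick(x,y,phi=0.,al=np.pi/4,z=.038,back=.10):
    p0,r0=load(); P=pickR(phi,al); t=tcpfor([x,y,z],P); pre=t-P.apply([0,0,back])
    rv=(r0.inv()*P).as_rotvec(); H=lambda a:r0*R.from_rotvec(rv*a); print("rot",np.degrees(np.linalg.norm(rv)),"t",t.round(4))
    L=p0+.09*u; X=lambda a:L*(1-a)+(pre+.09*u)*a
    plan([[(L,r0,3),(X(.3),H(.3),7)],[(X(.65),H(.65),8)],[(X(1),P,8)],[(pre,P,4),(t,P,5)]])
E
python3 - <<'E'
from plan import *
seqpick(.432,-.219)
E
```

```text
rot 116.60466779117228 t [ 0.4454 -0.219   0.0246]
call 0
  3x lin [-0.318, -0.0, -0.318] turn [0.0, 0.0, 0.0] 
  7x lin [-0.449, -0.305, -0.14] turn [0.0, 0.18, 0.229] 
call 1
  8x lin [-0.358, -0.229, 0.108] turn [0.0, 0.21, 0.268] 
call 2
  8x lin [-0.433, 0.002, -0.074] turn [0.0, 0.21, 0.267] 
call 3
  4x lin [-0.318, -0.0, 0.318] turn [0.0, 0.0, 0.0] 
  5x lin [-0.318, -0.001, 0.818] turn [0.0, 0.0, 0.0]
```

carry_out(linear=[[-0.318,0,-0.318],[-0.318,0,-0.318],[-0.449,-0.305,-0.14],[-0.449,-0.305,-0.14],[-0.449,-0.305,-0.14],[-0.449,-0.305,-0.14],[-0.449,-0.305,-0.14],[-0.449,-0.305,-0.14],[-0.449,-0.305,-0.14]], turn=[[0,0,0],[0,0,0],[0,0.18,0.229],[0,0.18,0.229],[0,0.18,0.229],[0,0.18,0.229],[0,0.18,0.229],[0,0.18,0.229],[0,0.18,0.229]], jaw=1)

```text
clock: 25.65
tcp_pos: [0.5266, -0.1324, 0.1995]
orientation: [2.389, 1.332, -0.239]
force: [0.1, 0.5, -0.1]
grip_width: 1.001
grip_force: 0.0
```

carry_out(linear=[[-0.358,-0.229,0.108],[-0.358,-0.229,0.108],[-0.358,-0.229,0.108],[-0.358,-0.229,0.108],[-0.358,-0.229,0.108],[-0.358,-0.229,0.108],[-0.358,-0.229,0.108],[-0.358,-0.229,0.108]], turn=[[0,0.21,0.268],[0,0.21,0.268],[0,0.21,0.268],[0,0.21,0.268],[0,0.21,0.268],[0,0.21,0.268],[0,0.21,0.268],[0,0.21,0.268]])

```text
clock: 26.45
tcp_pos: [0.4513, -0.1749, 0.1924]
orientation: [2.795, 0.75, 0.467]
force: [0.7, 0.0, 0.7]
grip_width: 0.999
grip_force: 0.0
```

carry_out(linear=[[-0.433,0.002,-0.074],[-0.433,0.002,-0.074],[-0.433,0.002,-0.074],[-0.433,0.002,-0.074],[-0.433,0.002,-0.074],[-0.433,0.002,-0.074],[-0.433,0.002,-0.074],[-0.433,0.002,-0.074]], turn=[[0,0.21,0.267],[0,0.21,0.267],[0,0.21,0.267],[0,0.21,0.267],[0,0.21,0.267],[0,0.21,0.267],[0,0.21,0.267],[0,0.21,0.267]])

```text
clock: 27.25
tcp_pos: [0.375, -0.2184, 0.1851]
orientation: [2.903, 0.005, 1.198]
force: [0.6, -0.4, -0.7]
grip_width: 1.0
grip_force: 0.0
```

Run:
```python
from plan import *
P=pickR(0); t=tcpfor([.432,-.219,.038],P)-P.apply([0,0,.1])+.09*u; s=env.state()
print(s["tcp_pos"],t,np.degrees((P.inv()*R.from_rotvec(s["orientation"])).as_rotvec()),s["joints"].round(2))
T=env.read_camera("top"); S=env.read_camera("scene"); find_blanks(T,S)
```

```text
[ 0.37503543 -0.21837033  0.18505737] [ 0.37472435 -0.219       0.18527565] [ 0.00067823 -0.15088115 -0.20895577] [-1.41 -0.43  2.46  0.87  1.14 -0.24]
blank top [ 0.432  -0.2203] 0.15 score 0.83 scene [(np.float64(0.4297), np.float64(-0.2174))]
blank top [ 0.518  -0.1138] 0.53 score 0.64 scene [(np.float64(0.4833), np.float64(-0.1035))]
blank top [ 0.5857 -0.1749] 0.4 score 0.55 scene []
```

carry_out(linear=[[-0.318,0,0.318],[-0.318,0,0.318],[-0.318,0,0.318],[-0.318,0,0.5],[-0.318,0,0.65],[-0.318,0,0.75],[-0.318,-0.001,0.818],[-0.318,-0.001,0.818],[-0.318,-0.001,0.818]], turn=[[0,0,0],[0,0,0],[0,0,0],[0,0,0],[0,0,0],[0,0,0],[0,0,0],[0,0,0],[0,0,0]])

```text
clock: 28.35
tcp_pos: [0.4465, -0.2192, 0.0265]
orientation: [2.899, 0.004, 1.205]
force: [-0.8, -0.0, 0.1]
grip_width: 1.003
grip_force: 0.0
```

carry_out(linear=[[0,0,0],[0,0,0],[0,0,0],[0,0,0],[0,0,0],[0,0,0],[0,0,0],[0,0,0],[0,0,0]], turn=[[0,0,0],[0,0,0],[0,0,0],[0,0,0],[0,0,0],[0,0,0],[0,0,0],[0,0,0],[0,0,0]], jaw=0)

```text
clock: 29.25
tcp_pos: [0.4455, -0.2186, 0.0242]
orientation: [2.902, -0.0, 1.201]
force: [0.0, -0.3, 0.2]
grip_width: 0.415
grip_force: 30.0
```

Run:
```python
from plan import *
check(); seqplace(-.150+.067)
S=env.read_camera("scene")
cv2.imwrite("pics/f1.png",cv2.resize(S["pixels"][200:350,130:350,::-1],None,fx=3,fy=3))
```

```text
t 29.25 err mm [ 0.1  0.3 -0.3] deg 0.01 tcp [ 0.4455 -0.2186  0.0242] F [ 0.  -0.3  0.2] grip 36.5 30.0 q [-1.15  0.27  2.37  1.43  0.71 -0.83]
rot 116.5896033195858 t [ 0.591  -0.1066  0.0396]
call 0
  6x lin [0.566, 0.001, -0.566] turn [0.0, 0.0, 0.0] 
call 1
  8x lin [0.164, -0.186, 0.176] turn [0.0, -0.198, -0.252] 
call 2
  8x lin [0.295, -0.063, 0.08] turn [-0.0, -0.204, -0.26] 
call 3
  8x lin [0.283, 0.099, -0.048] turn [-0.0, -0.198, -0.253] 
call 4
  3x lin [0.106, 0.0, 0.106] turn [-0.0, 0.0, 0.0] 
call 5
  5x lin [0.354, 0.001, 0.353] turn [-0.0, 0.0, 0.0] 
  3x lin [0.389, 0.001, 0.389] turn [-0.0, 0.0, 0.0]
```

View pics/f1.png

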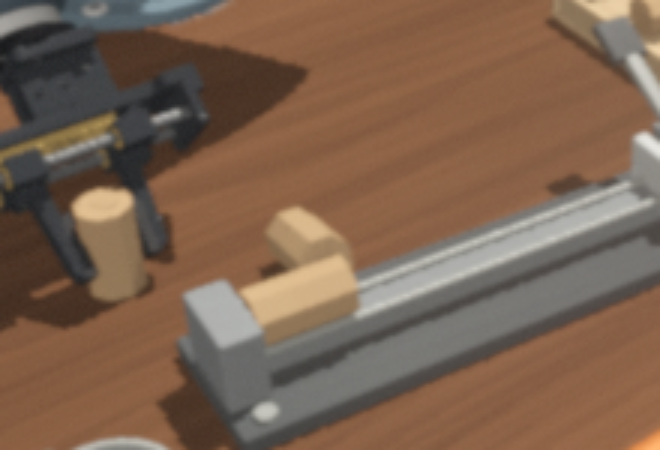

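Blank A (pixel about (232,277)) has toppled and lies near the cradle's front edge. The gripper holds blank B. I'll lift it and measure A from above.

carry_out(linear=[[0.1,0,-0.1],[0.25,0,-0.25],[0.4,0,-0.4],[0.566,0.001,-0.566],[0.566,0.001,-0.566],[0.566,0.001,-0.566]], turn=[[0,0,0],[0,0,0],[0,0,0],[0,0,0],[0,0,0],[0,0,0]])

```text
clock: 29.9
tcp_pos: [0.4457, -0.2188, 0.1854]
orientation: [2.898, 0.004, 1.202]
force: [-0.6, 0.7, -2.0]
grip_width: 0.417
grip_force: 30.0
```

Run:
```python
from plan import *
T=env.read_camera("top"); S=env.read_camera("scene"); print(env.state()["grip_width"]*88)
import pickle
o=[[(a["mask"],a["extent"],a["score"]) for a in env.outline_of(c,"blank1")] for c in(T,S)]
pickle.dump((T,S,o),open("d1.pkl","wb"))
for l in o: print([(round(s,2),[int(v) for v in e]) for m,e,s in l])
cv2.imwrite("pics/f2.png",np.vstack([cv2.resize(T["pixels"][220:320,330:450,::-1],(480,400)),cv2.resize(S["pixels"][240:320,180:300,::-1],(480,320))])[:600])
cv2.imwrite("pics/f2.png",np.hstack([cv2.resize(T["pixels"][220:320,330:430,::-1],(400,400)),cv2.resize(S["pixels"][230:330,190:290,::-1],(400,400))]))
```

```text
36.547682030840335
[(0.91, [372, 242, 28, 10]), (0.81, [353, 263, 22, 30])]
[(0.97, [212, 287, 35, 27]), (0.79, [220, 270, 22, 17]), (0.74, [139, 190, 27, 40])]
```

View pics/f2.png

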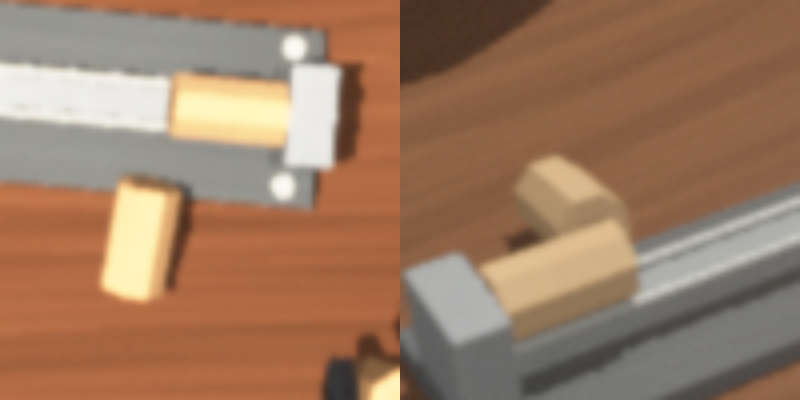

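Run:
```python
from plan import *
import pickle; T,S,o=pickle.load(open("d1.pkl","rb"))
mt=o[0][1][0]; ms=o[1][1][0]
def mod(x,y,w,tilt,roll=0): # near end on bench; tilt raises +axis end
    v=prism(.066)[:,[2,0,1]]; v=R.from_euler('xyz',[roll,-tilt,w]).apply(v); v=v+[x,y,0]; v[:,2]-=v[:,2].min(); return v
c=plane(T,[[365,279]],.03)[0]
for ti in(0,.1,.2,.22,.3):
    v,e=fit([(T,mt)],lambda x,y,w:mod(x,y,w,ti),[*c,.0],[.01,.01,.1])
    print("tilt",ti,v.round(4),round(e,3), "ends",[ (v[:2]+s*.033*np.array([np.cos(v[2]),np.sin(v[2])])).round(4) for s in(-1,1)])
    # scene agreement (partly hidden): fraction of mask inside hull
    h=hull(S,mod(*v,ti))>.5; print("   scene mask inside",(h&ms).sum()/ms.sum(), "hull top row",np.nonzero(h)[0].min(),"mask top",np.nonzero(ms)[0].min(),"cols",np.nonzero(h)[1].min(),np.nonzero(ms)[1].min())
print("plate edge at y=-.11:",cr(-.055,-.1,0), cr(-.055,-.09,0))
```

```text
tilt 0 [ 0.511  -0.1158 -0.2209] 0.126 ends [array([ 0.4788, -0.1085]), array([ 0.5432, -0.123 ])]
   scene mask inside 0.9295392953929539 hull top row 269 mask top 270 cols 219 219
tilt 0.1 [ 0.5114 -0.1153 -0.2145] 0.118 ends [array([ 0.4791, -0.1083]), array([ 0.5436, -0.1224])]
   scene mask inside 0.9566395663956639 hull top row 269 mask top 270 cols 219 219
tilt 0.2 [ 0.5112 -0.1152 -0.1733] 0.133 ends [array([ 0.4787, -0.1095]), array([ 0.5437, -0.1209])]
   scene mask inside 0.978319783197832 hull top row 269 mask top 270 cols 218 219
tilt 0.22 [ 0.5108 -0.1149 -0.1838] 0.137 ends [array([ 0.4784, -0.1088]), array([ 0.5433, -0.1209])]
   scene mask inside 1.0 hull top row 269 mask top 270 cols 218 219
tilt 0.3 [ 0.5116 -0.115  -0.1659] 0.149 ends [array([ 0.479 , -0.1095]), array([ 0.5441, -0.1204])]
   scene mask inside 1.0 hull top row 269 mask top 270 cols 218 219
plate edge at y=-.11: [ 0.53591591 -0.10444999  0.        ] [ 0.53695404 -0.09450402  0.        ]
```

carry_out(linear=[[0.164,-0.186,0.176],[0.164,-0.186,0.176],[0.164,-0.186,0.176],[0.164,-0.186,0.176],[0.164,-0.186,0.176],[0.164,-0.186,0.176],[0.164,-0.186,0.176],[0.164,-0.186,0.176]], turn=[[0,-0.198,-0.252],[0,-0.198,-0.252],[0,-0.198,-0.252],[0,-0.198,-0.252],[0,-0.198,-0.252],[0,-0.198,-0.252],[0,-0.198,-0.252],[0,-0.198,-0.252]])

```text
clock: 30.9
tcp_pos: [0.4927, -0.1809, 0.1809]
orientation: [2.814, 0.705, 0.511]
force: [0.2, -1.1, -1.2]
grip_width: 0.413
grip_force: 30.0
```

carry_out(linear=[[0.295,-0.063,0.08],[0.295,-0.063,0.08],[0.295,-0.063,0.08],[0.295,-0.063,0.08],[0.295,-0.063,0.08],[0.295,-0.063,0.08],[0.295,-0.063,0.08],[0.295,-0.063,0.08]], turn=[[0,-0.204,-0.26],[0,-0.204,-0.26],[0,-0.204,-0.26],[0,-0.204,-0.26],[0,-0.204,-0.26],[0,-0.204,-0.26],[0,-0.204,-0.26],[0,-0.204,-0.26]])

```text
clock: 31.7
tcp_pos: [0.5424, -0.1438, 0.1807]
orientation: [2.438, 1.284, -0.175]
force: [-0.3, -0.1, -1.0]
grip_width: 0.418
grip_force: 30.0
```

carry_out(linear=[[0.283,0.099,-0.048],[0.283,0.099,-0.048],[0.283,0.099,-0.048],[0.283,0.099,-0.048],[0.283,0.099,-0.048],[0.283,0.099,-0.048],[0.283,0.099,-0.048],[0.283,0.099,-0.048]], turn=[[0,-0.198,-0.253],[0,-0.198,-0.253],[0,-0.198,-0.253],[0,-0.198,-0.253],[0,-0.198,-0.253],[0,-0.198,-0.253],[0,-0.198,-0.253],[0,-0.198,-0.253]])

```text
clock: 32.5
tcp_pos: [0.5911, -0.1069, 0.18]
orientation: [1.865, 1.676, -0.77]
force: [0.9, -0.3, -1.3]
grip_width: 0.414
grip_force: 30.0
```

carry_out(linear=[[0.106,0,0.106],[0.106,0,0.106],[0.106,0,0.106]], turn=[[0,0,0],[0,0,0],[0,0,0]])

```text
clock: 32.8
tcp_pos: [0.5906, -0.1067, 0.1495]
orientation: [1.863, 1.679, -0.774]
force: [0.1, 0.5, -0.8]
grip_width: 0.416
grip_force: 30.0
```

Run:
```python
from plan import *
Q=placeR(); t=tcpfor(cr(0,-.083,.163),Q); s=env.state()
print(s["tcp_pos"],t,np.degrees((Q.inv()*R.from_rotvec(s["orientation"])).as_rotvec()),s["joints"].round(2),s["grip_width"]*88)
S=env.read_camera("scene")
cv2.imwrite("pics/g1.png",cv2.resize(S["pixels"][200:350,130:350,::-1],None,fx=3,fy=3))
```

```text
[ 0.59056642 -0.10673614  0.14953469] [ 0.59098883 -0.10661398  0.14956497] [ 0.1100475  -0.03703205 -0.0335994 ] [-0.01  0.5   1.59 -0.83  1.28  0.44] 36.56901018245178
```

View pics/g1.png

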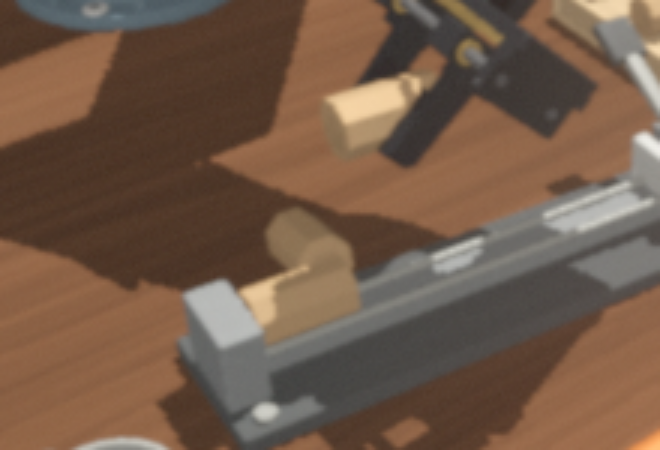

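The second blank is held level, about 55 mm beyond the first. I'm adding 3 mm of clearance towards the jaw and lowering it.

carry_out(linear=[[0.16,0,0.14],[0.26,0,0.24],[0.33,0,0.31],[0.37,0,0.35],[0.4,0,0.378],[0.4,0,0.378],[0.4,0,0.378]], turn=[[0,0,0],[0,0,0],[0,0,0],[0,0,0],[0,0,0],[0,0,0],[0,0,0]])

```text
clock: 33.55
tcp_pos: [0.5921, -0.1032, 0.0404]
orientation: [1.862, 1.678, -0.771]
force: [-0.4, 0.2, -1.5]
grip_width: 0.414
grip_force: 30.0
```

carry_out(linear=[[0,0,0],[0,0,0],[0,0,0],[0,0,0],[0,0,-0.15],[0,0,-0.35],[0,0,-0.55],[0,0,-0.55],[0,0,-0.55]], turn=[[0,0,0],[0,0,0],[0,0,0],[0,0,0],[0,0,0],[0,0,0],[0,0,0],[0,0,0],[0,0,0]], jaw=0.55)

```text
clock: 34.45
tcp_pos: [0.5999, -0.0252, 0.1175]
orientation: [1.861, 1.679, -0.771]
force: [-0.1, -0.5, -0.4]
grip_width: 0.549
grip_force: 0.0
```

Run:
```python
from plan import *
adv([.011,0,-.011-.55]); check()
T=env.read_camera("top"); S=env.read_camera("scene")
import pickle
o=[[(a["mask"],a["extent"],a["score"]) for a in env.outline_of(c,"blank1")] for c in(T,S)]
pickle.dump((T,S,o),open("d2.pkl","wb"))
for l in o: print([(round(s,2),[int(v) for v in e]) for m,e,s in l])
cv2.imwrite("pics/h1.png",np.hstack([cv2.resize(T["pixels"][210:320,310:430,::-1],(400,367)),cv2.resize(S["pixels"][220:330,190:310,::-1],(400,367))]))
```

```text
t 34.45 err mm [0.4 1.  0.3] deg 0.12 tcp [ 0.5999 -0.0252  0.1175] F [-0.1 -0.5 -0.4] grip 48.4 0.0 q [ 0.12  0.59  1.52 -0.79  1.34  0.54]
[(0.96, [342, 233, 28, 20]), (0.81, [370, 239, 30, 15]), (0.68, [354, 265, 21, 26])]
[(0.83, [217, 269, 30, 19]), (0.75, [242, 273, 42, 30])]
```

View pics/h1.png

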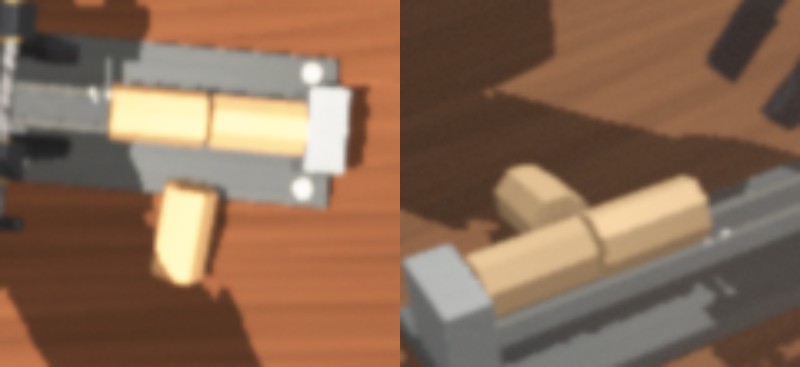

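Both blanks sit in line in the cradle. The fallen one lies at top pixel (365,278) with its end at the plate edge. I'll grasp it from above, set it flat clear of the plate, then regrasp.

```bash
cat >> plan.py <<'E'
def down(psi): 
    c,s=np.cos(psi),np.sin(psi); return R.from_matrix(np.array([[c,s,0],[s,-c,0],[0,0,-1.]]).T)
E
python3 - <<'E'
from plan import *
import pickle; T,S,o=pickle.load(open("d2.pkl","rb"))
mt=o[0][2][0]
def mod(x,y,w,tilt):
    v=R.from_euler('xyz',[0,-tilt,w]).apply(prism(.066)[:,[2,0,1]])+[x,y,0]; v[:,2]-=v[:,2].min(); return v
for ti in(0,.2): print(fit([(T,mt)],lambda x,y,w:mod(x,y,w,ti),[.511,-.115,-.2],[.01,.01,.1]))
G=down(-.2+np.pi); p0,r0=load(); rv=(r0.inv()*G).as_rotvec(); print(np.degrees(rv)); H=lambda a:r0*R.from_rotvec(rv*a)
t=np.array([.506,-.114,.008])
L=p0+.09*u; E_=t+.15*u
plan([[(L,r0,3),(L*.7+E_*.3,H(.4),7)],[(E_,G,10)],[(t+.02*u,G,5),(t,G,4)]])
E
```

```text
(array([ 0.51111392, -0.11609618, -0.21086926]), np.float64(0.11723747276688454))
(array([ 0.51153093, -0.11529713, -0.17543202]), np.float64(0.16268409586056645))
[-33.11862787  36.38172957 -79.72529226]
call 0
  3x lin [-0.318, -0.0, -0.318] turn [0.0, 0.0, 0.0] 
  7x lin [-0.369, -0.126, -0.163] turn [-0.11, 0.121, -0.266] 
call 1
  10x lin [0.001, -0.402, 0.264] turn [-0.166, 0.182, -0.399] 
call 2
  5x lin [-0.0, -0.0, 0.65] turn [-0.0, -0.0, 0.0] 
  4x lin [-0.0, -0.0, 0.75] turn [-0.0, -0.0, 0.0]
```

carry_out(linear=[[-0.318,0,-0.318],[-0.318,0,-0.318],[-0.369,-0.126,-0.163],[-0.369,-0.126,-0.163],[-0.369,-0.126,-0.163],[-0.369,-0.126,-0.163],[-0.369,-0.126,-0.163],[-0.369,-0.126,-0.163],[-0.369,-0.126,-0.163]], turn=[[0,0,0],[0,0,0],[-0.11,0.121,-0.266],[-0.11,0.121,-0.266],[-0.11,0.121,-0.266],[-0.11,0.121,-0.266],[-0.11,0.121,-0.266],[-0.11,0.121,-0.266],[-0.11,0.121,-0.266]], jaw=1)

```text
clock: 35.55
tcp_pos: [0.5708, -0.0528, 0.1916]
orientation: [1.39, 2.385, -0.528]
force: [0.1, 0.4, -0.2]
grip_width: 1.001
grip_force: 0.0
```

carry_out(linear=[[0.001,-0.402,0.264],[0.001,-0.402,0.264],[0.001,-0.402,0.264],[0.001,-0.402,0.264],[0.001,-0.402,0.264],[0.001,-0.402,0.264],[0.001,-0.402,0.264],[0.001,-0.402,0.264],[0.001,-0.402,0.264],[0.001,-0.402,0.264]], turn=[[-0.166,0.182,-0.399],[-0.166,0.182,-0.399],[-0.166,0.182,-0.399],[-0.166,0.182,-0.399],[-0.166,0.182,-0.399],[-0.166,0.182,-0.399],[-0.166,0.182,-0.399],[-0.166,0.182,-0.399],[-0.166,0.182,-0.399],[-0.166,0.182,-0.399]])

```text
clock: 36.55
tcp_pos: [0.5054, -0.1129, 0.157]
orientation: [-0.316, -3.124, 0.001]
force: [-0.2, 0.1, -1.2]
grip_width: 0.999
grip_force: 0.0
```

Run:
```python
from plan import *
G=down(-.2+np.pi); s=env.state()
print(s["tcp_pos"],np.degrees((G.inv()*R.from_rotvec(s["orientation"])).as_rotvec()),s["joints"].round(2),s["clock"])
```

```text
[ 0.50543143 -0.11287619  0.15704044] [0.06009623 0.08980407 0.08329996] [-0.45  0.15  1.82 -0.    1.17 -1.82] 36.55
```

carry_out(linear=[[0,0,0.25],[0,0,0.45],[0,0,0.6],[0,0,0.7],[0,0,0.75],[0,0,0.75],[0,0,0.75]], turn=[[0,0,0],[0,0,0],[0,0,0],[0,0,0],[0,0,0],[0,0,0],[0,0,0]])

```text
clock: 37.25
tcp_pos: [0.5064, -0.1134, 0.0086]
orientation: [0.312, 3.126, -0.001]
force: [0.2, -0.4, -0.0]
grip_width: 0.999
grip_force: 0.0
```

carry_out(linear=[[0,0,0],[0,0,0],[0,0,0],[0,0,0],[0,0,0],[0,0,0],[0,0,0],[0,0,0],[0,0,0]], turn=[[0,0,0],[0,0,0],[0,0,0],[0,0,0],[0,0,0],[0,0,0],[0,0,0],[0,0,0],[0,0,0]], jaw=0)

```text
clock: 38.15
tcp_pos: [0.5058, -0.1135, 0.0077]
orientation: [-0.312, -3.125, -0.0]
force: [0.7, -0.0, 0.5]
grip_width: 0.401
grip_force: 29.8
```

carry_out(linear=[[0,0,-0.05],[0.1,0,-0.05],[0.2,0,-0.05],[0.3,0,-0.05],[0.35,0,-0.05],[0.35,0,-0.01],[0.35,0,-0.01]], turn=[[0,0,0],[0,0,0],[0,0,0],[0,0,0],[0,0,0],[0,0,0],[0,0,0]])

```text
clock: 38.85
tcp_pos: [0.4375, -0.0998, 0.0094]
orientation: [-0.313, -3.125, -0.0]
force: [-0.3, 0.2, -1.0]
grip_width: 0.403
grip_force: 29.8
```

carry_out(linear=[[0,0,0],[0,0,0],[0,0,0],[0,0,0],[0,0,0],[0,0,0],[0,0,0],[0,0,-0.25],[0,0,-0.5],[0,0,-0.6]], turn=[[0,0,0],[0,0,0],[0,0,0],[0,0,0],[0,0,0],[0,0,0],[0,0,0],[0,0,0],[0,0,0],[0,0,0]], jaw=1)

```text
clock: 39.85
tcp_pos: [0.4393, -0.1006, 0.1338]
orientation: [0.312, 3.122, -0.003]
force: [0.3, -0.4, -0.3]
grip_width: 1.001
grip_force: 0.0
```

Run:
```python
from plan import *
adv([.35,0,-.61]); check()
T=env.read_camera("top"); S=env.read_camera("scene")
oT=env.outline_of(T,"blank1"); oS=env.outline_of(S,"blank1")
for n,c,o in(("T",T,oT),("S",S,oS)):
    for a in o:
        cc=np.array(np.nonzero(a["mask"])).mean(1)[::-1]; xy=plane(c,[cc],.02)[0]
        print(n,round(a["score"],2),a["extent"],xy.round(3))
        if xy[0]<.52 and a["mask"].sum()<1000:
            print("  fit",fit([(c,a["mask"])],lambda x,y,w:lying(x,y,w,.066,.018),[*xy,-.2],[.01,.01,.1]))
```

```text
t 39.85 err mm [ 1.9 -0.5  3.8] deg 0.32 tcp [ 0.4393 -0.1006  0.1338] F [ 0.3 -0.4 -0.3] grip 88.1 0.0 q [-0.49  0.03  2.01 -0.    1.1  -1.86]
T 0.97 [371.8, 240.2, 30.4, 15.7] [ 0.586 -0.17 ]
T 0.78 [342.6, 235.6, 30.3, 19.1] [ 0.595 -0.099]
T 0.49 [351.1, 294.1, 15.3, 20.5] [ 0.467 -0.099]
  fit (array([ 0.45819336, -0.09905852, -0.21737712]), np.float64(3.0229601518026565))
T 0.49 [214.6, 209.9, 200.2, 74.2] [0.603 0.026]
S 0.83 [209.4, 287.1, 38.8, 27.3] [ 0.547 -0.142]
S 0.72 [243.7, 270.6, 40.7, 31.4] [ 0.557 -0.069]
```

Run:
```python
from plan import *
T=env.read_camera("top")
for a in env.outline_of(T,"blank1"):
    e=a["extent"]
    if e[1]>285 and a["score"]>.2: print(e,plane(T,[[e[0]+e[2]/2,e[1]]],.018),plane(T,[[e[0]+e[2]/2,e[1]]],.036))
G=down(-.2+np.pi); t=np.array([.442,-.101,.007])
plan([[(t+.02*u,G,5),(t,G,4)]])
cv2.imwrite("pics/i1.png",cv2.resize(T["pixels"][220:340,310:430,::-1],(600,600)))
```

```text
[348.2, 290.9, 17.6, 19.4] [[ 0.48003533 -0.09711525]] [[ 0.48130414 -0.09512379]]
call 0
  5x lin [-0.024, 0.0, 0.515] turn [-0.0, -0.0, 0.0] 
  4x lin [-0.024, 0.0, 0.615] turn [-0.0, -0.0, 0.0]
```

View pics/i1.png

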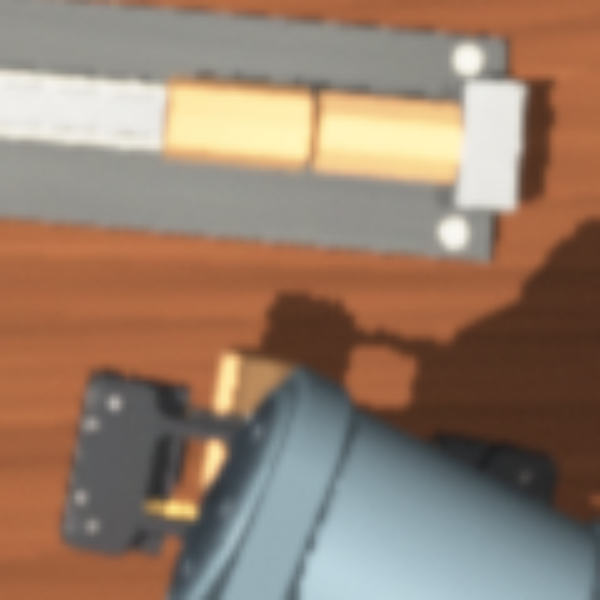

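The two placed blanks are in line, with a small gap between them. The third is in the shadow, with its far end near crop (255,352), which is x ≈ 0.481, so its centre is about 0.446.

carry_out(linear=[[-0.024,0,0.2],[-0.024,0,0.4],[-0.024,0,0.515],[-0.024,0,0.58],[-0.024,0,0.615],[-0.024,0,0.615],[-0.024,0,0.615]], turn=[[0,0,0],[0,0,0],[0,0,0],[0,0,0],[0,0,0],[0,0,0],[0,0,0]])

```text
clock: 40.85
tcp_pos: [0.4418, -0.1005, 0.0067]
orientation: [-0.312, -3.125, -0.0]
force: [0.5, 1.1, 0.4]
grip_width: 0.998
grip_force: 0.0
```

carry_out(linear=[[0,0,0],[0,0,0],[0,0,0],[0,0,0],[0,0,0],[0,0,0],[0,0,0],[0,0,0],[0,0,0]], turn=[[0,0,0],[0,0,0],[0,0,0],[0,0,0],[0,0,0],[0,0,0],[0,0,0],[0,0,0],[0,0,0]], jaw=0)

```text
clock: 41.75
tcp_pos: [0.4419, -0.1006, 0.0068]
orientation: [-0.312, -3.125, 0.0]
force: [-0.1, 0.4, 1.0]
grip_width: 0.409
grip_force: 29.9
```

Run:
```python
from plan import *
check(); p0,r0=load(); t=cr(0,-.006,.042); rv=(r0.inv()*D0).as_rotvec(); H=lambda a:r0*R.from_rotvec(rv*a); print(np.degrees(rv))
L=p0+.16*u; E_=t+.13*u
plan([[(L,r0,6)],[(L*.5+E_*.5,H(.5),8)],[(E_,D0,8)],[(t+.015*u,D0,5),(t,D0,4)]])
```

```text
t 41.75 err mm [-0.1  0.5 -0.2] deg 0.01 tcp [ 0.4419 -0.1006  0.0068] F [-0.1  0.4  1. ] grip 36.0 29.9 q [-0.49  0.28  2.04 -0.    0.81 -1.86]
[-3.73418362e-02 -2.54164748e-02  8.45506956e+01]
call 0
  6x lin [0.001, -0.0, -0.8] turn [0.0, 0.0, 0.0] 
call 1
  8x lin [-0.347, 0.285, -0.013] turn [-0.0, -0.0, 0.352] 
call 2
  8x lin [-0.065, 0.444, -0.012] turn [-0.0, -0.0, 0.353] 
call 3
  5x lin [0.0, -0.0, 0.575] turn [-0.0, 0.0, -0.0] 
  4x lin [0.0, -0.0, 0.65] turn [-0.0, 0.0, -0.0]
```

carry_out(linear=[[0,0,-0.1],[0,0,-0.3],[0,0,-0.5],[0,0,-0.7],[0.001,0,-0.8],[0.001,0,-0.8],[0.001,0,-0.8]], turn=[[0,0,0],[0,0,0],[0,0,0],[0,0,0],[0,0,0],[0,0,0],[0,0,0]])

```text
clock: 42.45
tcp_pos: [0.4415, -0.1004, 0.1661]
orientation: [-0.312, -3.125, -0.0]
force: [0.4, 0.4, -1.3]
grip_width: 0.404
grip_force: 29.9
```

carry_out(linear=[[-0.347,0.285,-0.013],[-0.347,0.285,-0.013],[-0.347,0.285,-0.013],[-0.347,0.285,-0.013],[-0.347,0.285,-0.013],[-0.347,0.285,-0.013],[-0.347,0.285,-0.013],[-0.347,0.285,-0.013]], turn=[[0,0,0.352],[0,0,0.352],[0,0,0.352],[0,0,0.352],[0,0,0.352],[0,0,0.352],[0,0,0.352],[0,0,0.352]])

```text
clock: 43.25
tcp_pos: [0.5205, -0.0583, 0.1683]
orientation: [-1.413, -2.803, 0.001]
force: [-0.3, -0.3, -0.5]
grip_width: 0.403
grip_force: 29.9
```

carry_out(linear=[[-0.065,0.444,-0.012],[-0.065,0.444,-0.012],[-0.065,0.444,-0.012],[-0.065,0.444,-0.012],[-0.065,0.444,-0.012],[-0.065,0.444,-0.012],[-0.065,0.444,-0.012],[-0.065,0.444,-0.012]], turn=[[0,0,0.353],[0,0,0.353],[0,0,0.353],[0,0,0.353],[0,0,0.353],[0,0,0.353],[0,0,0.353],[0,0,0.353]])

```text
clock: 44.05
tcp_pos: [0.6002, -0.0163, 0.1716]
orientation: [-2.331, -2.105, 0.001]
force: [-0.6, -0.7, -0.3]
grip_width: 0.404
grip_force: 29.9
```

Run:
```python
from plan import *
s=env.state(); print(s["tcp_pos"],cr(0,-.006,.172),np.degrees((D0.inv()*R.from_rotvec(s["orientation"])).as_rotvec()),s["grip_width"]*88,s["joints"].round(2))
S=env.read_camera("scene")
cv2.imwrite("pics/j1.png",cv2.resize(S["pixels"][150:350,170:430,::-1],None,fx=2.5,fy=2.5))
```

```text
[ 0.6002454  -0.01632108  0.17163774] [ 0.60037712 -0.01666758  0.172     ] [ 0.04742452 -0.00066554 -0.13416747] 35.52583825256143 [-0.22  0.3   1.6  -0.    1.24 -0.12]
```

View pics/j1.png

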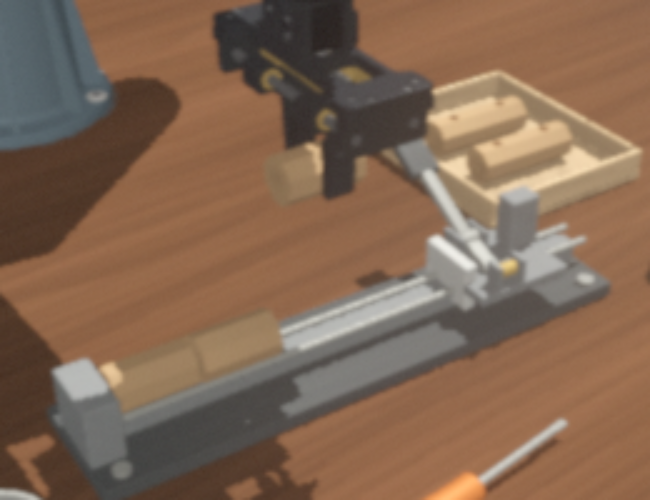

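The third blank is held level above its place. The two bars lie side by side in the tray, and the fin's top is near full-image pixel (377,228).

carry_out(linear=[[0,0,0.25],[0,0,0.45],[0,0,0.575],[0,0,0.62],[0,0,0.65],[0,0,0.65],[0,0,0.65]], turn=[[0,0,0],[0,0,0],[0,0,0],[0,0,0],[0,0,0],[0,0,0],[0,0,0]])

```text
clock: 44.8
tcp_pos: [0.6015, -0.0165, 0.0432]
orientation: [2.333, 2.101, 0.002]
force: [-0.7, -0.7, -1.3]
grip_width: 0.404
grip_force: 29.9
```

carry_out(linear=[[0,0,0],[0,0,0],[0,0,0],[0,0,0],[0,0,0],[0,0,-0.2],[0,0,-0.4],[0,0,-0.6],[0,0,-0.6],[0,0,-0.6]], turn=[[0,0,0],[0,0,0],[0,0,0],[0,0,0],[0,0,0],[0,0,0],[0,0,0],[0,0,0],[0,0,0],[0,0,0]], jaw=0.7)

```text
clock: 45.8
tcp_pos: [0.601, -0.0163, 0.1628]
orientation: [2.334, 2.101, 0.001]
force: [0.4, 0.2, -0.1]
grip_width: 0.702
grip_force: 0.0
```

Run:
```python
from plan import *
adv([0,0,-.6]); check()
T=env.read_camera("top"); S=env.read_camera("scene")
for yl in(.17,.184,.195): print(yl,proj(S,[cr(0,yl,.098)]).round(1),proj(T,[cr(0,yl,.098)]).round(1))
for n,c in(("T",T),("S",S)):
    for a in env.outline_of(c,"blank1"):
        m=a["mask"]
        if m.sum()>1300: continue
        cc=np.array(np.nonzero(m)).mean(1)[::-1]; xy=plane(c,[cc],.055)[0]
        v,e=fit([(c,m)],lambda x,y,w:lying(x,y,w,.066,.052),[*xy,np.pi/2+TH],[.01,.01,.1]); l=R.from_euler('z',-TH).apply([*(v[:2]-O),0])
        print(n,round(a["score"],2),"local",l[:2].round(4),"yawerr",round(v[2]-np.pi/2-TH,3),"err",round(e,2))
q=S["pixels"]; g=cv2.cvtColor(q,cv2.COLOR_RGB2GRAY); print(g[215:245,362:392:2])
```

```text
t 45.8 err mm [0.5 0.4 0.9] deg 0.14 tcp [ 0.601  -0.0163  0.1628] F [ 0.4  0.2 -0.1] grip 61.7 0.0 q [-0.22  0.31  1.61 -0.    1.22 -0.12]
0.17 [[369.8 229.4]] [[246.4 233.5]]
0.184 [[375.  227.6]] [[240.2 233. ]]
0.195 [[379.  226.1]] [[235.3 232.6]]
T 0.86 local [ 0.0004 -0.1564] yawerr -0.041 err 0.73
S 0.93 local [-0.0011 -0.1492] yawerr -0.063 err 0.23
S 0.86 local [-0.0016 -0.0797] yawerr 0.012 err 0.19
[[121 152 185 174 155 141 132 130 129 130 127 122 124 128 127]
 [117 137 161 147 135 133 130 132 129 127 122 126 129 133 143]
 [117 125 139 133 132 132 129 127 124 123 126 130 136 156 180]
 [116 122 131 131 131 130 126 121 123 128 130 135 163 197 206]
 [117 121 132 129 127 123 123 124 128 130 144 161 198 213 214]
 [116 123 129 126 123 124 128 131 143 156 177 199 211 214 215]
 [116 118 123 124 127 131 135 155 178 197 203 210 212 214 216]
 [120 118 125 132 135 137 163 196 204 210 209 211 212 218 222]
 [127 125 129 132 149 168 202 213 209 209 209 213 217 220 206]
 [144 128 139 145 183 207 215 212 201 201 209 219 217 197 171]
 [173 147 171 182 204 213 208 198 190 192 211 211 186 16
[... 504 characters left out ...]
2 136]
 [128 129 134 134 111 112 115 119 119 119 120 124 141 130 116]
 [127 129 134 136 110 109 116 119 117 119 119 123 130 110 113]
 [127 129 137 137 110 109 115 120 116 119 117 117 115 110 114]
 [127 130 140 140 112 111 116 120 119 118 118 116 113 114 114]
 [120 128 144 142 110 111 117 119 119 119 118 116 115 115 115]
 [120 123 147 141 110 110 117 119 119 117 119 118 115 115 121]
 [143 121 135 130 109 112 119 122 121 119 117 118 115 119 141]
 [158 138 138 128 109 112 117 118 120 118 117 118 124 147 176]
 [149 159 167 140 108 113 119 119 119 120 118 128 158 183 184]
 [138 145 175 145 109 111 119 120 119 118 119 148 191 180 166]
 [129 131 174 145 110 112 119 118 118 119 119 154 177 156 165]]
```

Run:
```python
from plan import *
t=cr(0,.187,.066); cy=R.from_euler('z',TH).apply([0,1,0])
plan([[(t+.12*u,D0,7)],[(t+.02*u,D0,4),(t,D0,3)]])
```

```text
call 0
  7x lin [0.965, -0.001, -0.12] turn [-0.0, 0.0, -0.0] 
call 1
  4x lin [0.0, -0.0, 0.5] turn [-0.0, 0.0, -0.0] 
  3x lin [0.0, 0.0, 0.6] turn [-0.0, 0.0, -0.0]
```

carry_out(linear=[[0,0,-0.12],[0.965,-0.001,-0.12],[0.965,-0.001,-0.12],[0.965,-0.001,-0.12],[0.965,-0.001,-0.12],[0.965,-0.001,-0.12],[0.965,-0.001,-0.12],[0.965,-0.001,-0.12]], turn=[[0,0,0],[0,0,0],[0,0,0],[0,0,0],[0,0,0],[0,0,0],[0,0,0],[0,0,0]])

```text
clock: 46.8
tcp_pos: [0.6199, 0.1747, 0.1845]
orientation: [-2.334, -2.1, 0.004]
force: [0.1, 0.2, 0.1]
grip_width: 0.7
grip_force: 0.0
```

Run:
```python
from plan import *
s=env.state(); print(s["tcp_pos"],cr(0,.187,.186))
T=env.read_camera("top"); S=env.read_camera("scene")
for n,c in(("T",T),("S",S)):
    for a in env.outline_of(c,"blank1"):
        m=a["mask"]
        if m.sum()>1300: continue
        cc=np.array(np.nonzero(m)).mean(1)[::-1]; xy=plane(c,[cc],.055)[0]
        v,e=fit([(c,m)],lambda x,y,w:lying(x,y,w,.066,.052),[*xy,np.pi/2+TH],[.01,.01,.1]); l=R.from_euler('z',-TH).apply([*(v[:2]-O),0])
        print(n,round(a["score"],2),"local",l[:2].round(4),"yawerr",round(v[2]-np.pi/2-TH,3),"err",round(e,2))
```

```text
[0.6198776  0.17473825 0.18454995] [0.62041296 0.17528962 0.186     ]
T 0.87 local [-0.0007 -0.0077] yawerr 0.005 err 0.34
T 0.68 local [ 0.0006 -0.155 ] yawerr 0.008 err 0.18
T 0.6 local [ 0.0014 -0.0843] yawerr -0.028 err 0.11
S 0.93 local [-0.0011 -0.1492] yawerr 0.004 err 0.23
S 0.75 local [-0.0001 -0.0065] yawerr 0.06 err 0.15
S 0.57 local [ 0.0001 -0.0822] yawerr -0.05 err 0.14
```

carry_out(linear=[[0,0,0.25],[0,0,0.42],[0,0,0.52],[0,0,0.6],[0,0,0.6],[0,0,0.6]], turn=[[0,0,0],[0,0,0],[0,0,0],[0,0,0],[0,0,0],[0,0,0]])

```text
clock: 47.6
tcp_pos: [0.6209, 0.1754, 0.0665]
orientation: [2.335, 2.101, 0.0]
force: [0.1, 0.2, -1.1]
grip_width: 0.7
grip_force: 0.0
```

carry_out(linear=[[0,0,0],[0,0,0],[0,0,0],[0,0,0],[0,0,0],[0,0,0],[0,0,0],[0,0,0]], turn=[[0,0,0],[0,0,0],[0,0,0],[0,0,0],[0,0,0],[0,0,0],[0,0,0],[0,0,0]], jaw=0)

```text
clock: 48.4
tcp_pos: [0.6202, 0.1758, 0.0659]
orientation: [-2.334, -2.102, 0.001]
force: [-1.9, 0.5, 3.2]
grip_width: 0.247
grip_force: 30.0
```

carry_out(linear=[[-0.03,0,0],[-0.08,0,0],[-0.13,0,0],[-0.18,0,0],[-0.23,0,0],[-0.28,0,0],[-0.33,0,0],[-0.36,0,0],[-0.38,0,0],[-0.4,0,0]], turn=[[0,0,0],[0,0,0],[0,0,0],[0,0,0],[0,0,0],[0,0,0],[0,0,0],[0,0,0],[0,0,0],[0,0,0]])

```text
clock: 49.4
tcp_pos: [0.6118, 0.0969, 0.0659]
orientation: [-2.334, -2.101, -0.001]
force: [-2.0, 5.1, 3.2]
grip_width: 0.246
grip_force: 30.0
```

carry_out(linear=[[-0.01,0,0],[-0.02,0,0],[-0.03,0,0],[-0.04,0,0],[-0.05,0,0],[-0.06,0,0],[-0.07,0,0],[-0.075,0,0],[-0.075,0,0]], turn=[[0,0,0],[0,0,0],[0,0,0],[0,0,0],[0,0,0],[0,0,0],[0,0,0],[0,0,0],[0,0,0]])

```text
clock: 50.3
tcp_pos: [0.6102, 0.0821, 0.0659]
orientation: [-2.333, -2.101, -0.001]
force: [-2.0, 5.2, 4.1]
grip_width: 0.247
grip_force: 30.0
```

carry_out(linear=[[-0.006,0,0],[-0.012,0,0],[-0.018,0,0],[-0.02,0,0],[-0.02,0,0]], turn=[[0,0,0],[0,0,0],[0,0,0],[0,0,0],[0,0,0]])

```text
clock: 50.8
tcp_pos: [0.6098, 0.0783, 0.0659]
orientation: [-2.333, -2.101, -0.001]
force: [-1.8, 6.1, 3.4]
grip_width: 0.249
grip_force: 30.0
```

carry_out(linear=[[-0.005,0,0],[-0.01,0,0],[-0.015,0,0],[-0.015,0,0]], turn=[[0,0,0],[0,0,0],[0,0,0],[0,0,0]])

```text
clock: 51.2
tcp_pos: [0.6095, 0.0754, 0.0659]
orientation: [-2.333, -2.101, -0.001]
force: [-1.5, 7.1, 4.3]
grip_width: 0.247
grip_force: 30.0
```

carry_out(linear=[[-0.005,0,0],[-0.01,0,0],[-0.01,0,0]], turn=[[0,0,0],[0,0,0],[0,0,0]])

```text
clock: 51.5
tcp_pos: [0.6092, 0.0735, 0.0659]
orientation: [-2.333, -2.101, -0.001]
force: [-1.4, 5.9, 4.0]
grip_width: 0.247
grip_force: 30.0
```

carry_out(linear=[[-0.005,0,0],[-0.01,0,0],[-0.01,0,0]], turn=[[0,0,0],[0,0,0],[0,0,0]])

```text
clock: 51.8
tcp_pos: [0.6091, 0.0717, 0.0659]
orientation: [-2.333, -2.101, -0.001]
force: [-1.8, 7.0, 3.5]
grip_width: 0.251
grip_force: 30.0
```

carry_out(linear=[[-0.005,0,0],[-0.01,0,0],[-0.01,0,0]], turn=[[0,0,0],[0,0,0],[0,0,0]])

```text
clock: 52.1
tcp_pos: [0.609, 0.0715, 0.0659]
orientation: [-2.332, -2.1, -0.005]
force: [0.5, 14.9, 3.0]
grip_width: 0.249
grip_force: 30.0
```

carry_out(linear=[[-0.005,0,0],[-0.01,0,0],[-0.01,0,0]], turn=[[0,0,0],[0,0,0],[0,0,0]])

```text
clock: 52.4
tcp_pos: [0.6091, 0.0714, 0.0659]
orientation: [-2.331, -2.099, -0.009]
force: [1.5, 20.6, 2.0]
grip_width: 0.249
grip_force: 30.0
```

carry_out(linear=[[-0.005,0,0],[-0.005,0,0],[-0.005,0,0]], turn=[[0,0,0],[0,0,0],[0,0,0]])

```text
clock: 52.7
tcp_pos: [0.609, 0.0714, 0.0659]
orientation: [-2.33, -2.099, -0.01]
force: [2.3, 24.6, 1.8]
grip_width: 0.248
grip_force: 30.0
```

carry_out(linear=[[0,0,0],[0,0,0],[0,0,0],[0,0,0],[0,0,0],[0,0,-0.1],[0,0,-0.3],[0,0,-0.5],[0,0,-0.6],[0,0,-0.6]], turn=[[0,0,0],[0,0,0],[0,0,0],[0,0,0],[0,0,0],[0,0,0],[0,0,0],[0,0,0],[0,0,0],[0,0,0]], jaw=0.6)

```text
clock: 53.7
tcp_pos: [0.6112, 0.0649, 0.1899]
orientation: [2.331, 2.098, 0.007]
force: [1.2, -1.2, 0.1]
grip_width: 0.601
grip_force: 0.0
```

Run:
```python
from plan import *
adv([-.4-.075-.02-.015-.01*4-.005,0,-.6]); check()
S=env.read_camera("scene"); T=env.read_camera("top")
for q in("lever_pad",):
    for n,c in(("T",T),("S",S)):
        print(n,[(round(a["score"],2),np.round(a["extent"])) for a in env.outline_of(c,q)])
print("expect pad",proj(S,[cr(-.087,.0374,.109)]),proj(T,[cr(-.087,.0374,.109)]))
cv2.imwrite("pics/k1.png",np.hstack([cv2.resize(T["pixels"][210:310,240:420,::-1],None,fx=2.2,fy=2.2),cv2.resize(S["pixels"][190:290,210:390,::-1],None,fx=2.2,fy=2.2)]))
t=cr(-.093,.0374,.068)
plan([[(t+.06*u,D0,7)],[(t,D0,8)]])
```

```text
t 53.7 err mm [ 2.3 -0.   4. ] deg 0.43 tcp [0.6112 0.0649 0.1899] F [ 1.2 -1.2  0.1] grip 52.9 0.0 q [-0.09  0.31  1.55 -0.    1.27  0.02]
T [(0.68, array([298., 255.,   7.,  29.]))]
S [(0.96, array([285., 219.,  41.,  54.]))]
expect pad [[293.80843403 224.77723239]] [[301.67315252 277.46654196]]
call 0
  7x lin [-0.193, -0.465, 0.29] turn [-0.0, 0.0, -0.0] 
call 1
  8x lin [-0.0, 0.001, 0.3] turn [-0.0, 0.0, -0.0]
```

carry_out(linear=[[-0.193,-0.465,0],[-0.193,-0.465,0],[-0.193,-0.465,0],[-0.193,-0.465,0.1],[-0.193,-0.465,0.2],[-0.193,-0.465,0.29],[-0.193,-0.465,0.29],[-0.193,-0.465,0.29],[-0.193,-0.465,0.29]], turn=[[0,0,0],[0,0,0],[0,0,0],[0,0,0],[0,0,0],[0,0,0],[0,0,0],[0,0,0],[0,0,0]], jaw=0)

```text
clock: 54.8
tcp_pos: [0.5128, 0.0366, 0.1283]
orientation: [2.335, 2.102, -0.0]
force: [0.7, -0.0, 0.3]
grip_width: 0.004
grip_force: 0.0
```

carry_out(linear=[[0,0,0.04],[0,0,0.08],[0,0,0.11],[0,0,0.14],[0,0,0.16],[0,0,0.18],[0,0,0.2],[0,0,0.2]], turn=[[0,0,0],[0,0,0],[0,0,0],[0,0,0],[0,0,0],[0,0,0],[0,0,0],[0,0,0]])

```text
clock: 55.6
tcp_pos: [0.512, 0.0367, 0.0872]
orientation: [-2.334, -2.101, 0.001]
force: [-0.7, 0.5, 2.1]
grip_width: 0.003
grip_force: 0.8
```

carry_out(linear=[[0,0,0.02],[0,0,0.04],[0,0,0.06],[0,0,0.08],[0,0,0.09],[0,0,0.1],[0,0,0.1]], turn=[[0,0,0],[0,0,0],[0,0,0],[0,0,0],[0,0,0],[0,0,0],[0,0,0]])

```text
clock: 56.3
tcp_pos: [0.512, 0.0367, 0.0675]
orientation: [-2.334, -2.101, 0.001]
force: [-0.4, -0.5, 0.2]
grip_width: 0.007
grip_force: 0.0
```

carry_out(linear=[[0,0,-0.1],[0,0,-0.3],[0,0,-0.5],[0,0,-0.7],[-0.2,-0.3,-0.9],[-0.3,-0.6,-0.9],[-0.3,-0.9,-0.9],[-0.3,-0.9,-0.9],[-0.3,-0.9,-0.9]], turn=[[0,0,0],[0,0,0],[0,0,0],[0,0,0],[0,0,0],[0,0,0],[0,0,0],[0,0,0],[0,0,0]])

```text
clock: 57.2
tcp_pos: [0.3233, -0.0037, 0.2488]
orientation: [2.333, 2.098, 0.002]
force: [0.3, -0.4, 1.1]
grip_width: 0.005
grip_force: 0.0
```

Run:
```python
from plan import *
S=env.read_camera("scene"); T=env.read_camera("top"); print(env.state()["clock"],env.state()["tcp_pos"])
a=cv2.resize(T["pixels"][140:370,120:500,::-1],(793,480))[:300]; b=cv2.resize(S["pixels"][160:320,180:440,::-1],(488,300))
cv2.imwrite("pics/fin.png",np.vstack([a,np.hstack([b,cv2.resize(T["pixels"][205:305,270:420,::-1],(305,300))])])[:600])
```

```text
57.3 [ 0.32714389 -0.00444595  0.24899263]
```

View pics/fin.png

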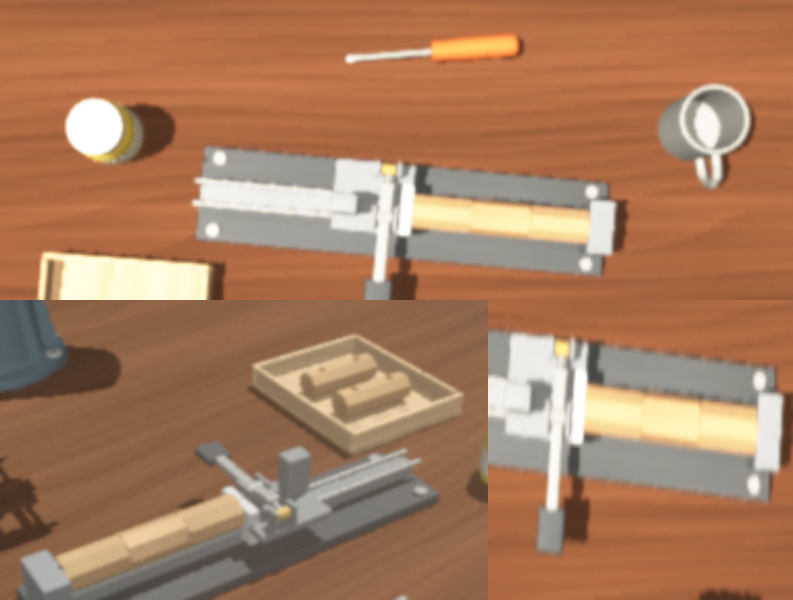

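The final view shows three blanks tight between the stop and the jaw, both bars flat in the tray, and the bystanders unmoved. The lever at scene crop (210,452) looks level. I'll check the lever angle and the middle blank's roll numerically.

Run:
```python
from plan import *
S=env.read_camera("scene"); T=env.read_camera("top")
for n,c in(("S",S),("T",T)):
    print(n,"pad up",proj(c,[cr(-.087,.0374,.109)]).round(1)[0],"down",proj(c,[cr(-.098,.0374,.067)]).round(1)[0],[(round(a["score"],2),np.round(a["extent"])) for a in env.outline_of(c,"lever_pad")[:2]])
for n,c in(("S",S),("T",T)):
  g=cv2.cvtColor(c["pixels"],cv2.COLOR_RGB2GRAY).astype(np.float32)
  for yc in(-.157,-.091,-.025):
    xs=np.linspace(-.024,.024,25); pr=np.zeros(25)
    for dy in np.linspace(-.02,.02,9):
        q=proj(c,[cr(x,yc+dy,.068) for x in xs]).astype(np.float32); pr+=cv2.remap(g,q[:,0],q[:,1],1)[:,0] if False else cv2.remap(g,q[None,:,0],q[None,:,1],1)[0]
    print(n,yc,(pr/9).astype(int))
```

```text
S pad up [293.8 224.8] down [291.6 239.6] [(0.72, array([280., 236.,  47.,  30.]))]
T pad up [301.7 277.5] down [301.4 281.5] [(0.76, array([295., 227.,  12.,  62.]))]
S -0.157 [107 108 108 108 112 126 152 176 189 195 196 196 195 192 188 185 184 184
 184 184 184 184 183 180 172]
S -0.091 [109 107 106 107 115 133 158 177 189 197 204 208 209 210 210 210 209 209
 205 196 181 166 158 155 155]
S -0.025 [101  95  89  87  92 109 137 166 183 191 193 193 193 191 189 187 187 187
 186 186 186 186 186 184 177]
T -0.157 [143 153 176 201 214 218 222 228 235 240 241 242 241 241 238 232 221 212
 208 200 176 140 122 129 138]
T -0.091 [149 155 168 182 199 220 234 239 240 240 240 239 238 237 236 235 235 233
 225 201 164 134 125 133 145]
T -0.025 [147 149 168 195 212 217 221 227 234 240 242 242 242 242 241 235 226 218
 214 208 188 152 128 130 135]
```

```bash
python3 -c "
from rig import env
print(env.close_job())"
```

```text
the job is handed in; nothing more can be done
None
```

The job is handed in at about 57 s: both drilled bars are in the tray, all three blanks are clamped against the stop, and the lever is caught down; the last blank toppled mid-run and was picked up again, and the middle one lies rolled edge-up (about 20°), which I left as it was.

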